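# Release a lens carrier by compressing its spring bar with a forked tool

## Robot

A 6-joint arm with a two-finger parallel gripper is mounted at the origin on a cart in front of the work surface, level with it; the furniture and walls round the work are solid. World frame = base frame: x ahead of the robot, y to its left, z up, the work surface at z = 0. Lengths are in mm, angles in rad, forces in N, time in s.
With the tool pointing down it reaches from about 375 to 975 mm from the base axis. Payload 3.8 kg.
Tool frame: the origin (TCP) lies midway between the tips of the shut fingers; the grasp point (between the pads) lies manip.grip_point_offset behind it (manip.grip_point_offset is the distance from the TCP to the grasp point, in mm); z points along the fingers, y is the direction in which the jaws open and shut (so a half turn about z gives the same grasp; the last joint's range is limited). The gripper opens to 85 mm and grips with 20 to 120 N. Pads are 22 mm wide; open, the fingers measure 114 mm over their backs; the gripper's body (76 mm by 85 mm) begins 54 mm behind the grasp point. The pads swing forward as they close: fully open they stand 13 mm farther back than shut.
Start: joints at [1.111, 0.264, 1.604, -0, 1.274, -0.037], TCP at [276.96, 615.558, 231.28] pointing down, gripper open.
Joint ranges: [-2.63, 2.63], [-0.94, 2.18], [0.31, 2.57], [-1.31, 4.45], [0, 2.66], [-2.55, 2.55]. Speed limits (rad/s): [2.57, 2.57, 3.14, 3.14, 3.14, 3.14].

## Interface

Orientations are given as a unit quaternion [w, x, y, z].
In Python, from bench import status, camera, camera_params, sign_off, manip gives the robot as it stands.
- The arm moves only by the tool jog_arm, never from a script. Its argument "steps" is one flat list of numbers, 4 for each row, row after row: the shift along the tool's x, y, z normalised to -1 to 1, where 1 is 25 mm, then the turn about the tool's z normalised to -1 to 1, where 1 is 10 degrees. A call has exactly 10 rows; each row shifts and turns the pose as measured when the row begins, along the tool's axes as they then stand; what a row does not reach is not made up. A row lasts 1/8 s, in which the tool goes at most 62.5 mm and 10.7 degrees, less where a joint would pass 70% of its speed; a pose out of reach is approached as far as the arm can. A call with a number of a shift or a turn outside -1 to 1 is refused whole. A call with a gripper value outside its range is refused whole. "jaw" is the closure, from 0 (fully open) to 1 (shut), set as the call begins (left out, the last holds). The fingers move at their own pace and stop on an object; the grip force is fixed at half the most. Time passes only in rows, so rows that do not move let the fingers close, or fill a call up. It gives the time, the measured TCP pose, the force and the opening at its end, in the units of the state.
- status.get_state(): the state, without advancing time (a new reading comes with each control period).
- camera(name): name is "scene" or "top"; returns the picture (400x640x3 uint8, blue, green, red); there is no depth.
- camera_params(name): a dict with "mtx" (3x3 intrinsics, pixels), "rvec" (rotation vector, rad) and "tvec" (3), from world to camera coordinates, as OpenCV has them. Camera axes: x right, y down, z forward; pixel columns grow to the right and rows downward; lengths in mm; the calibration is good to about 2 mm. A picture is of the moment at which its call begins. camera_params takes no time and is no camera call.
- sign_off(): hands the job in, once; it reports no verdict.
The state is a dict: "t": time; "joint_pos": joint angles; "qvel": joint speeds; "effort": joint torques, N m; "eef_pos": TCP position; "ee_rot": TCP orientation; "contact_force": force on the tool from outside, world axes, zero at the start; "moment": the same for the moment, N m; "opening": finger opening in mm.
Only numpy, scipy, OpenCV 4.12 (cv2) and the standard library are available. Lean on these libraries where they do the work, as an engineer would, in place of code of your own. Each camera call takes 0.05 s, during which the arm holds its last target.

## Task

Take the orange-handled forked tool out of its grey stand, straddle the steel spring bar of the clevis with it and press the brass collar sideways, away from the lens carrier, until the bar lets go and the carrier pops up; then put the tool back upright in its stand. Press gently, never driving the bar hard against its end stop, touch the clevis and the carrier with nothing but the tool, and leave the objective, the filter cube and the bottle where they are.

Things in the scene. Friction and masses are not known exactly. Their poses are not given: they have to be found in the camera images.
- clevis: fixed aluminium clevis, base plate 66 x 150 x 8 mm; origin on the table below the middle of the carrier's tang, z up. The spring bar runs along the clevis's +y axis, 34 mm above the table. Two cheeks (tops 58 mm above the table) hold the tang; the outer face of the +y cheek lies at y = +12 mm. The tool must not press on the clevis's parts with more than 30 N, nor on the collar with more than 12 N.
- bar_mid (a point): fixed point on the axis of the spring bar (steel rod, 6 mm diameter), 24 mm along +y from the clevis's origin, 34 mm above the table, in the bar's free length; axes as the clevis's. The brass collar (18 mm diameter, 6 mm thick) is clamped on the bar, its near face 18 mm from here along +y, but up to 6 mm nearer or farther, differently each time and not reported.
- carrier_mid (a point): loose black lens carrier (tang 24 x 12 mm in plan, lens ring 36 mm diameter on top, 70 mm high, 45 g): point on its centre line half-way up; z up, y as the clevis's. It stands in the clevis, underside 26 mm above the table, held down by the bar through a cross hole; a sprung lifter raises it 14 mm once the bar is drawn.
- carrier: the same lens carrier; origin at the centre of its underside, 35 mm below carrier_mid.
- fork_tool: loose forked tool (about 80 g), 90 mm long, upright in the stand; origin at its prong tips, z up. Two prongs 5 mm thick (y), 20 mm wide over both (x), slot between them 10 mm wide (x), 18 mm deep, open downwards. Flange 34 x 16 x 4 mm, 26 to 30 mm above the tips, rests on the stand. Orange handle 14 (x) x 26 (y) mm, 46 to 90 mm above the tips.
- tool_grip (a point): centre of the orange handle, 68 mm above the prong tips; axes as the tool's. Grip the 14 mm wide flats, closing along x.
- stand_pocket (a point): centre of the pocket's mouth in the top of the fixed grey stand (70 x 50 x 30 mm), 30 mm above the table; the pocket is 25 mm (x) x 10 mm (y) and goes through to the table; axes as the tool's when it stands there. With the tool put back, its handle centre is 42 mm above this point.
- objective_b: loose microscope objective with a yellow ring, 31 mm diameter, 50 mm high, upright; origin under its base. Leave it alone.
- filter_cube_a: loose black filter cube with a green window, 41 x 38 x 43 mm; origin under its base. Leave it alone.
- oil_bottle: loose small bottle with a black cap, 28 mm diameter, 66 mm high; origin under its base. Leave it alone.
- housing (a point): fixed point on the bar's axis at the mouth of the dark round spring housing (top 45 mm above the table), 78 mm along +y from the clevis's origin. The collar is pressed towards it: 3 N to start and 0.8 N more per mm, give or take 1 N. After about 6 mm of travel the carrier pops up; at 7.5 mm there is a hard stop. Let go, the bar springs back under the carrier.
Mind the look-alikes: they are no part of the job. Leave any pink or red look-alike of the part that bears stand_pocket alone.

How it is judged:
By the outcome, as a careful person would: the job done as asked, in the order asked, and still so for the second after the job is handed in, with the robot touching nothing.
It also fails if it takes over 59 s, if anything falls off the work surface, if the arm or the gripper's body presses on something with over 40 N, if the wrist force passes 120 N, or if a joint passes its speed limit or range.

## Working session

There is one attempt and no reset: what is moved stays moved. The work goes in short steps, Python scripts to look and compute and a tool call to move; the robot and the scene stay as the last step left them, time stands still between calls to the robot, and variables do not carry over. Pictures are saved under pics/ and viewed, and the job is handed in when it is done.

Besides the shell and the picture viewer there is one more tool, called after "Emit:" as name(argument=value, ...) on one line, values as JSON. jog_arm: Moves the arm, as the interface text tells. Scaled input: -1 to 1 covers 25 mm each way for a shift and 10 degrees each way for a turn. Its arguments: {"type":"object","properties":{"steps":{"type":"array"},"jaw":{"type":"number"}},"required":["steps"]}

```bash
ls; mkdir -p pics
python3 - <<'E'
from bench import status, camera, camera_params, manip
import cv2
print(status.get_state()); print(manip.grip_point_offset, [a for a in dir(manip) if a[0]!='_'])
for n in("scene","top"):
    im=camera(n); cv2.imwrite(f"pics/{n}0.png",im); p=camera_params(n); print(n,p)
E
```

```text
pics
{'t': 0.0, 'joint_pos': array([ 1.11105204e+00,  2.64776517e-01,  1.60536828e+00, -2.46471773e-05,
        1.27369664e+00, -3.68597479e-02]), 'qvel': array([-0.00097875, -0.00082646,  0.00097808,  0.00126927, -0.00118307,
        0.00068286]), 'effort': array([ 1.88937003e-03, -5.15115631e+01, -3.67320371e+01,  1.69972022e-04,
        1.27918075e-02,  2.05081119e-05]), 'eef_pos': array([276.67631772, 614.89305971, 229.94937072]), 'ee_rot': array([-2.64910330e-04,  2.09866596e-01,  9.77729384e-01, -1.09280268e-03]), 'contact_force': array([-0.46875737, -0.21844897,  0.41264814]), 'moment': array([-0.03132481, -0.03073548,  0.04158853]), 'opening': 85.49869417657388}
18.700000000000003 ['IKError', 'grip_point_offset']
scene {'mtx': array([[436.64931572,   0.        , 314.1426443 ],
       [  0.        , 436.64931572, 194.68933219],
       [  0.        ,   0.        ,   1.        ]]), 'rvec': array([ 0.97132519, -2.1724331 ,  1.3132947 ]), 'tvec': array([287.84551656, 299.82016692, 457.83135319])}
top {'mtx': array([[391.49551859,   0.        , 324.95287132],
       [  0.        , 391.49551859, 200.34498028],
       [  0.        ,   0.        ,   1.        ]]), 'rvec': array([ 2.17653461, -2.22821618,  0.09054574]), 'tvec': array([-82.7731247 , 568.15591272, 893.84400487])}
```

View pics/scene0.png

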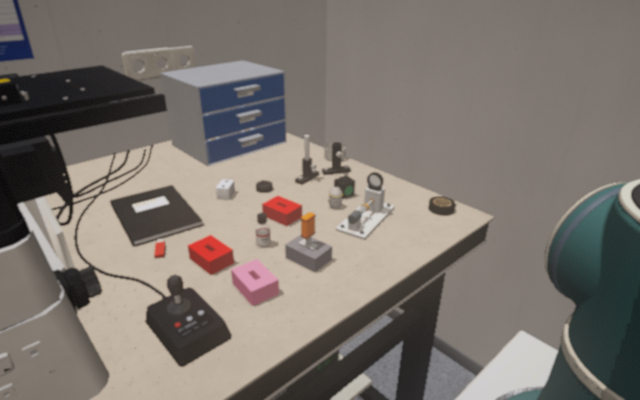

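View pics/top0.png

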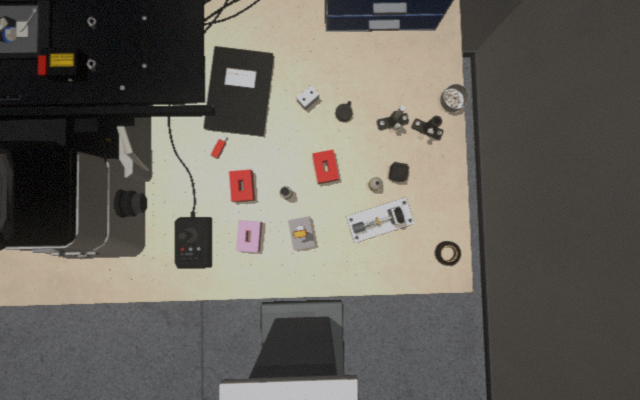

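The scene view shows the orange handle at about (308,224) in the grey stand (308,250), and the clevis at about (367,215). In the top view the stand is at (302,233) and the clevis runs from (350,228) for the housing to (410,212) for the carrier. I'll zoom in on both.

```bash
cat > h.py <<'E'
import numpy as np, cv2
from bench import camera_params
def P(n):
    p=camera_params(n); R,_=cv2.Rodrigues(p["rvec"]); return p["mtx"],R,np.asarray(p["tvec"]).ravel(),p
def ray(n,uv):
    K,R,t,_=P(n); d=R.T@np.linalg.inv(K)@np.array([uv[0],uv[1],1.]); return -R.T@t,d
def onz(n,uv,z):
    o,d=ray(n,uv); return o+d*(z-o[2])/d[2]
def proj(n,X):
    K,R,t,p=P(n); return cv2.projectPoints(np.float64(X).reshape(-1,1,3),p["rvec"],p["tvec"],K,None)[0].reshape(-1,2)
def tri(a,b):
    (o1,d1),(o2,d2)=ray("scene",a),ray("top",b)
    A=np.stack([d1,-d2],1); s=np.linalg.lstsq(A,o2-o1,rcond=None)[0]
    p,q=o1+s[0]*d1,o2+s[1]*d2; return (p+q)/2,np.linalg.norm(p-q)
E
python3 - <<'E'
from h import *
s=cv2.imread("pics/scene0.png");t=cv2.imread("pics/top0.png")
cv2.imwrite("pics/s1.png",cv2.resize(s[160:280,270:420],None,fx=5,fy=5,interpolation=cv2.INTER_CUBIC))
cv2.imwrite("pics/t1.png",cv2.resize(t[185:260,280:420],None,fx=5.5,fy=5.5,interpolation=cv2.INTER_CUBIC))
for n in("scene","top"):
    K,R,tt,_=P(n);print(n,"cam pos",-R.T@tt)
print(proj("top",[[0,0,0],[277,615,230]]))
for uv in [(302,233),(350,228),(410,212)]: print(onz("top",uv,30))
E
```

```text
scene cam pos [ -5.22225292 392.26391818 477.97329258]
top cam pos [512.48215159 -74.39757847 927.59726228]
[[288.69899794 449.19208612]
 [-85.94938961 372.04353412]]
[491.87101708 -41.58622323  30.        ]
[ 500.57820442 -151.64202344   30.        ]
[ 533.97061153 -291.1321542    30.        ]
```

View pics/s1.png

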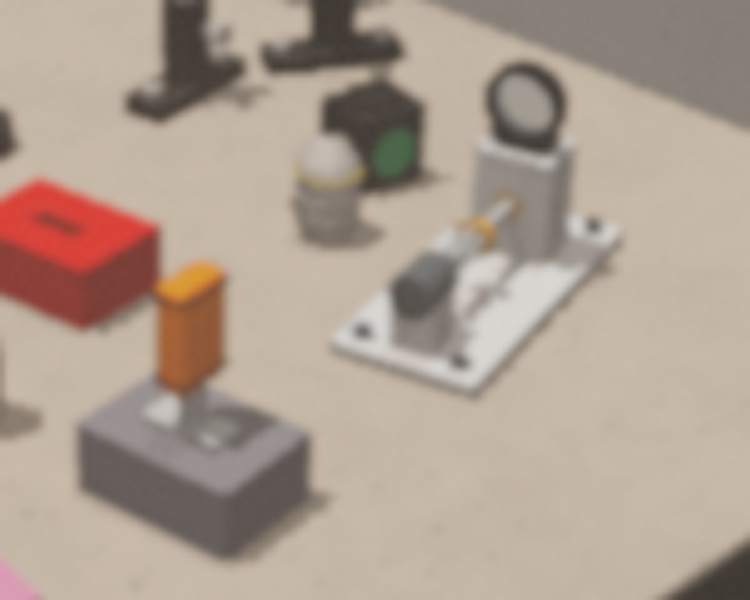

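View pics/t1.png

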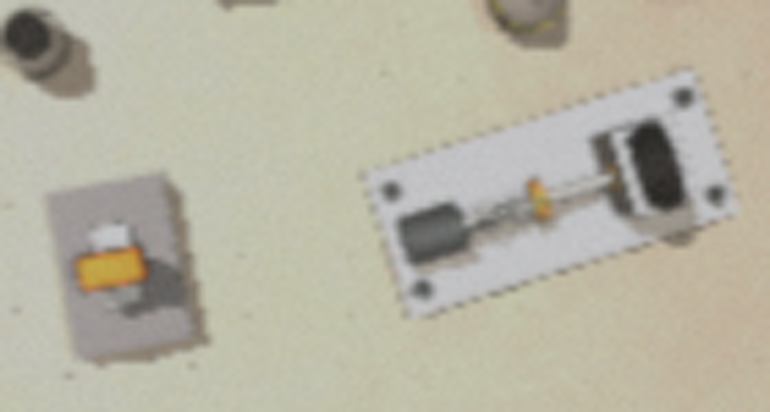

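```bash
cat > meas.py <<'E'
from h import *
t=cv2.imread("pics/top0.png"); s=cv2.imread("pics/scene0.png")
def rect(n,mask,z,roi):
    m=np.zeros_like(mask); x0,y0,x1,y1=roi; m[y0:y1,x0:x1]=mask[y0:y1,x0:x1]
    c=max(cv2.findContours(m,cv2.RETR_EXTERNAL,cv2.CHAIN_APPROX_NONE)[0],key=cv2.contourArea)
    c=cv2.convexHull(c).reshape(-1,2)
    w=np.array([onz(n,p,z)[:2] for p in c],np.float32)
    return cv2.minAreaRect(w),c
hsv=cv2.cvtColor(t,cv2.COLOR_BGR2HSV)
for p in [(292,230),(310,240),(284,230),(348,215),(400,225),(380,216),(330,210),(345,235),(378,221),(300,233)]:
    print(p,hsv[p[1],p[0]],t[p[1],p[0]])
hs=cv2.cvtColor(s,cv2.COLOR_BGR2HSV)
for p in [(306,255),(308,225),(375,225),(366,206),(355,215),(310,218)]: print('s',p,hs[p[1],p[0]])
E
python3 meas.py
```

```text
(292, 230) [  5  10 156] [150 151 156]
(310, 240) [ 10  13 118] [112 114 118]
(284, 230) [ 33  16 195] [183 195 194]
(348, 215) [ 32  18 180] [167 180 179]
(400, 225) [ 18  28 157] [140 150 157]
(380, 216) [110   4 194] [194 192 191]
(330, 210) [ 27  27 196] [175 194 196]
(345, 235) [ 30  29 193] [171 193 193]
(378, 221) [ 24 109 157] [ 90 143 157]
(300, 233) [ 23 162 194] [ 71 164 194]
s (306, 255) [  6  21 124]
s (308, 225) [ 11 157 146]
s (375, 225) [ 18  13 193]
s (366, 206) [ 17  97 168]
s (355, 215) [ 15  13 115]
s (310, 218) [ 12 167 160]
```

```bash
cat > m2.py <<'E'
from meas import *
f=cv2.GaussianBlur(t,(3,3),0).astype(int)
rb=f[...,2]-f[...,0]; gb=f[...,1]-f[...,0]
stand=((gb<6)&(f[...,2]<175)&(f[...,2]>125)).astype(np.uint8)*255
plate=((rb<9)&(f[...,2]>165)).astype(np.uint8)*255
stand=cv2.morphologyEx(stand,cv2.MORPH_OPEN,np.ones((2,2),np.uint8))
plate=cv2.morphologyEx(plate,cv2.MORPH_OPEN,np.ones((2,2),np.uint8))
r1,c1=rect("top",stand,30,(284,212,322,255)); r2,c2=rect("top",plate,8,(340,192,418,248))
print(r1);print(r2)
hh=cv2.cvtColor(t,cv2.COLOR_BGR2HSV); hand=cv2.inRange(hh,(10,110,90),(30,255,255))
r3,c3=rect("top",hand,90,(290,225,312,242)); print('handle',r3)
br=cv2.inRange(hh,(8,70,80),(32,255,255)); 
m=np.zeros_like(br); m[212:228,370:386]=br[212:228,370:386]; ys,xs=np.nonzero(m); print('collar',xs.mean(),ys.mean(),len(xs),xs.min(),xs.max(),ys.min(),ys.max(), onz("top",(xs.mean(),ys.mean()),41)) 
v=cv2.resize(t[185:260,280:420],None,fx=5.5,fy=5.5,interpolation=cv2.INTER_NEAREST)
for c in(c1,c2,c3): cv2.polylines(v,[((c-[280,185]+.5)*5.5).astype(np.int32)],True,(0,0,255),1)
cv2.imwrite("pics/t2.png",v)
E
python3 m2.py | grep -v "^(\?[(s]* *(.*) \[ "
```

```text
(380, 216) [110   4 194] [194 192 191]
((505.80828857421875, -39.74729919433594), (35.65806198120117, 47.692020416259766), 8.1006441116333)
((517.0953369140625, -226.1262969970703), (61.972007751464844, 147.97030639648438), 15.288147926330566)
handle ((492.446533203125, -39.31686782836914), (12.927054405212402, 25.860807418823242), 8.0211763381958)
collar 377.55 221.15 20 376 379 218 224 [ 514.69594546 -213.72276029   41.        ]
```

View pics/t2.png

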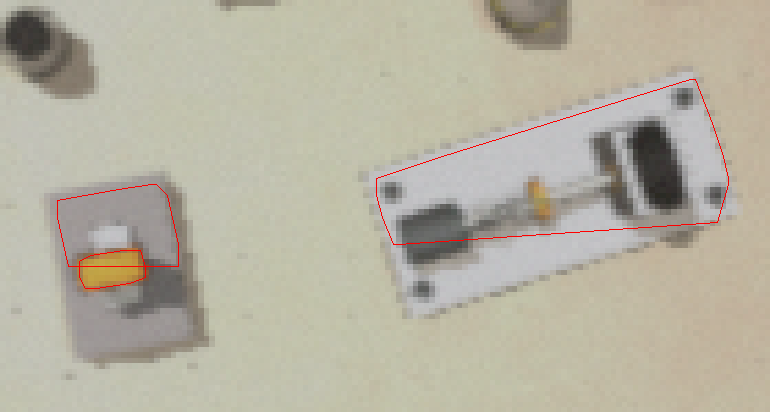

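```bash
cat > m3.py <<'E'
from h import *
px=lambda p,k=5.5,o=(280,185):((p[0]+.5)/k-.5+o[0],(p[1]+.5)/k-.5+o[1])
W=lambda ps,z:np.array([onz("top",px(p),z)[:2] for p in ps])
def show(nm,ps,z):
    w=W(ps,z); print(nm,w.mean(0).round(1),[np.round(np.linalg.norm(w[i]-w[i-1]),1) for i in range(4)],
      [round(np.degrees(np.arctan2(*(w[i]-w[i-1])[::-1])),1) for i in range(4)])
    return w
show('plate',[(362,174),(692,72),(737,212),(408,317)],8)
show('bolts',[(391,190),(683,97),(715,194),(422,289)],8)
show('stand',[(48,193),(165,172),(198,340),(78,358)],30)
print('bar pts',W([(475,219),(610,182)],36), 'collar',W([(540,199)],43),'carrier ring',W([(655,166)],96))
print('housing',W([(435,234)],45))
d=W([(475,219),(610,182)],36); e=d[0]-d[1]; print(np.degrees(np.arctan2(*e[::-1])))
E
python3 m3.py
```

```text
plate [ 517.9 -223.9] [np.float64(63.9), np.float64(148.9), np.float64(62.9), np.float64(148.4)] [np.float64(16.3), np.float64(-74.2), np.float64(-164.1), np.float64(106.1)]
bolts [ 518.4 -225.2] [np.float64(44.1), np.float64(132.1), np.float64(43.7), np.float64(132.4)] [np.float64(15.8), np.float64(-73.8), np.float64(-163.7), np.float64(106.4)]
stand [492.2 -41.2] [np.float64(69.4), np.float64(49.4), np.float64(71.0), np.float64(50.2)] [np.float64(9.2), np.float64(-81.2), np.float64(-170.1), np.float64(97.0)]
bar pts [[ 507.93072424 -187.76506863]
 [ 521.90493049 -244.43603167]] collar [[ 515.53133455 -213.94160533]] carrier ring [[ 527.04983936 -250.71979083]]
housing [[ 502.24056175 -170.00274072]]
103.85193761582448
```

Run:
```python
from h import *
pt=lambda p:((p[0]+.5)/5.5-.5+280,(p[1]+.5)/5.5-.5+185)
ps=lambda p:((p[0]+.5)/5-.5+270,(p[1]+.5)/5-.5+160)
print('ring z78 from scene', onz("scene",ps((526,104)),78))
print('tri ring',tri(ps((526,104)),pt((655,166))))
print('collar',tri(ps((484,233)),pt((540,199))), onz("scene",ps((482,234)),34), onz("top",pt((540,199)),42))
print('handle top',tri(ps((191,283)),pt((110,269))), onz("scene",ps((191,283)),90))
# plate corners scene: near-left, near-right, far-right
for p in [(333,347),(474,392),(622,238)]: print('plate c scene',onz("scene",ps(p),8))
for p in [(362,174),(408,317),(737,212),(692,72)]: print('plate c top',onz("top",pt(p),8))
for p in [(80,430),(228,490),(310,437)]: print('stand scene',onz("scene",ps(p),30))
for p in [(48,193),(78,358),(198,340),(165,172)]: print('stand top',onz("top",pt(p),30))
for p in [(362,331),(460,362),(593,226)]: print('bolt sc',onz("scene",ps(p),8))
for p in [(391,190),(422,289),(715,194)]: print('bolt top',onz("top",pt(p),8))
```

```text
ring z78 from scene [ 524.13052419 -254.20024504   78.        ]
tri ring (array([ 526.62268856, -255.58706874,   76.56046895]), np.float64(2.121480897711228))
collar (array([ 513.90372263, -216.99648292,   33.9158186 ]), np.float64(4.613639769202645)) [ 512.41034107 -217.54313053   34.        ] [ 515.53478152 -214.09935399   42.        ]
handle top (array([492.04180082, -38.90719664,  89.51525741]), np.float64(0.7862462637946581)) [491.1530822  -38.65617604  90.        ]
plate c scene [ 519.90614097 -139.09180757    8.        ]
plate c scene [ 459.95060132 -157.10736537    8.        ]
plate c scene [ 499.3953986  -296.46755966    8.        ]
plate c top [ 528.14714653 -143.49925129    8.        ]
plate c top [ 466.83469415 -161.45709332    8.        ]
plate c top [ 508.05947671 -303.97759151    8.        ]
plate c top [ 568.60329923 -286.78731524    8.        ]
stand scene [516.07525542  -6.8359937   30.        ]
stand scene [453.37471053 -22.2447134   30.        ]
stand scene [457.62537771 -65.6990951   30.        ]
stand top [522.98192708 -10.980987    30.        ]
stand top [454.48890072 -22.10262104  30.        ]
stand top [460.63562504 -71.90443457  30.        ]
stand top [530.55147979 -59.75330976  30.        ]
bolt sc [ 520.7522486  -156.45395874    8.        ]
bolt sc [ 478.27219691 -168.99982429    8.        ]
bolt sc [ 514.85951946 -295.41241171    8.        ]
bolt top [ 521.02221145 -155.72050233    8.        ]
bolt top [ 478.56194355 -167.77375148    8.        ]
bolt top [ 515.98773283 -294.78735575    8.        ]
```

Run:
```python
from h import *
print(tri((165,105),(205,110)))
print('lamp',tri((90,285),(130,203)))
for z in(0,100,200,300): print(z,[onz("top",p,z)[:2].round() for p in [(145,203),(70,250),(110,255),(200,110),(5,250)]])
import numpy as np
for a in [60,45,30,15]:
  r=470;x=[r*np.cos(np.radians(a)),r*np.sin(np.radians(a)),230];print(x,proj("scene",x),proj("top",x))
s=cv2.imread("pics/scene0.png");t=cv2.imread("pics/top0.png")
cv2.imwrite("pics/s2.png",cv2.resize(s[160:250,325:415],None,fx=6,fy=6,interpolation=cv2.INTER_CUBIC))
cv2.imwrite("pics/t3.png",cv2.resize(t[195:245,340:420],None,fx=9,fy=9,interpolation=cv2.INTER_CUBIC))
```

```text
(array([704.83402805, 102.57998021, 271.00660943]), np.float64(14.482730661708665))
lamp (array([561.94915967, 311.28505462,  87.78823443]), np.float64(17.25662603214378))
0 [array([570., 326.]), array([465., 498.]), array([451., 407.]), array([790., 197.]), array([469., 647.])]
100 [array([564., 283.]), array([470., 437.]), array([458., 355.]), array([760., 168.]), array([474., 569.])]
200 [array([558., 240.]), array([475., 375.]), array([464., 303.]), array([730., 138.]), array([478., 491.])]
300 [array([552., 197.]), array([480., 313.]), array([471., 251.]), array([700., 109.]), array([483., 413.])]
[np.float64(235.00000000000006), np.float64(407.03193977868614), 230] [[ 31.02676412 426.48053127]] [[ 37.906024   393.18428917]]
[np.float64(332.34018715767735), np.float64(332.3401871576773), 230] [[102.22977328 292.58802323]] [[ 82.96729939 333.79607591]]
[np.float64(407.0319397786862), np.float64(234.99999999999997), 230] [[169.95556932 219.78065424]] [[140.10549295 288.46542885]]
[np.float64(453.9851383558621), np.float64(121.64495119818474), 230] [[234.49517982 176.68405826]] [[205.38585248 259.63867903]]
```

View pics/s2.png

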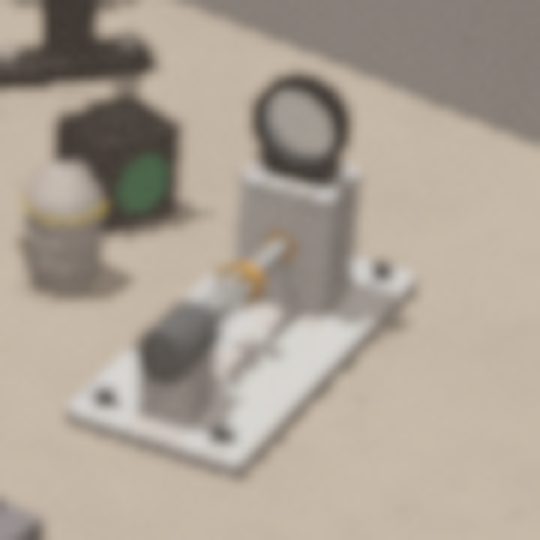

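View pics/t3.png

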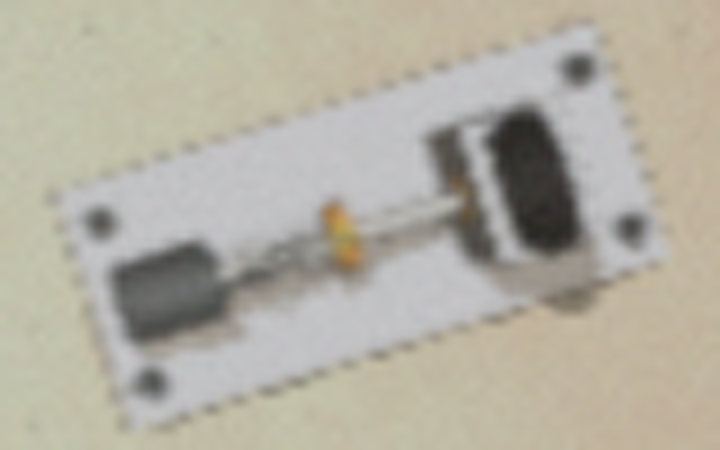

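Run:
```python
from h import *
p9=lambda p:((p[0]+.5)/9-.5+340,(p[1]+.5)/9-.5+195)
a=np.radians(16.0);ex=np.array([np.cos(a),np.sin(a)]);ey=np.array([-np.sin(a),np.cos(a)]);c=np.array([518.1,-225.4])
for n,p,z in [('cheek top edge',(474,190),58),('cheek foot',(440,200),8),('collar',(343,235),42),('collar near',(359,230),42),('collar far',(327,240),42),('housing mouth',(222,268),42),('hous far',(115,300),42),('bar near',(455,203),36),('bar far',(235,272),36),('ring',(535,180),90)]:
    w=onz("top",p9(p),z)[:2]-c; print(n,'x',round(w@ex,1),'y',round(w@ey,1))
p6=lambda p:((p[0]+.5)/6-.5+325,(p[1]+.5)/6-.5+160)
for n,p,z in [('bar hole scene',(290,240),34),('collar',(243,277),34),('cheek foot near corner',(312,318),8),('ring',(300,120),78)]:
    w=onz("scene",p6(p),z)[:2]-c; print(n,'x',round(w@ex,1),'y',round(w@ey,1))
```

```text
cheek top edge x 2.5 y -20.3
cheek foot x 0.7 y -20.6
collar x 0.9 y 11.7
collar near x 0.9 y 7.5
collar far x 1.0 y 16.0
housing mouth x 2.2 y 43.4
hous far x 2.6 y 71.6
bar near x -0.1 y -18.9
bar far x -0.0 y 39.9
ring x 1.6 y -28.9
bar hole scene x -2.6 y -25.7
collar x -0.5 y 7.6
cheek foot near corner x -15.2 y -21.2
ring x -0.1 y -32.7
```

```bash
cat > plan.py <<'E'
import sys,json
from h import *
from bench import status
from scipy.spatial.transform import Rotation as R
def yaw_of(Rm): return np.degrees(np.arctan2(Rm[1,1],Rm[0,1]))  # jaw axis (tool y)
def state():
    s=status.get_state(); q=s["ee_rot"]; return s,R.from_quat([q[1],q[2],q[3],q[0]]).as_matrix()
def plan(wps):
    """wps: list of (x,y,z,jawyaw,rows)"""
    s,M=state(); p=np.array(s["eef_pos"]); rows=[]
    for x,y,z,yw,n in wps:
        tgt=np.array([x,y,z]); dp=(tgt-p)/n; dy=((yw-yaw_of(M)+90)%180-90)/n
        for i in range(n):
            r=np.r_[M.T@dp/25,-dy/10]; r=np.round(r,2); rows.append(r)
            p=p+M@(r[:3]*25); M=M@R.from_euler('z',r[3]*10,degrees=True).as_matrix()
    for i,r in enumerate(rows): print((", ".join("%g"%v for v in r))+",", end=" | " if (i+1)%10 else "\n\n")
    print("end",p.round(1),round(yaw_of(M),1),"max",np.abs(rows).max(),len(rows))
def show():
    s,M=state(); print("t",round(s["t"],2),"pos",s["eef_pos"].round(2),"jaw",round(yaw_of(M),2),"tilt",np.round(M[:2,2],4),"F",s["contact_force"].round(2),"M",s["moment"].round(3),"open",round(s["opening"],1))
if __name__=="__main__":
    show(); a=json.loads(sys.argv[1]) if len(sys.argv)>1 else None
    if a: plan(a)
E
python3 plan.py '[[265,400,240,55,10],[345,210,240,38,10],[440,40,230,15,10]]'
```

```text
t 0.1 pos [276.66 614.96 230.07] jaw 65.77 tilt [-0.0009 -0.0018] F [ 0.02 -0.86  0.02] M [ 0.035 -0.014  0.013] open 85.4
-0.31, -0.8, -0.04, 0.11, | -0.33, -0.8, -0.04, 0.11, | -0.34, -0.79, -0.04, 0.11, | -0.36, -0.78, -0.04, 0.11, | -0.37, -0.78, -0.04, 0.11, | -0.39, -0.77, -0.04, 0.11, | -0.4, -0.76, -0.04, 0.11, | -0.42, -0.75, -0.04, 0.11, | -0.43, -0.75, -0.04, 0.11, | -0.44, -0.74, -0.04, 0.11,

-0.7, -0.44, 0, 0.17, | -0.71, -0.42, 0, 0.17, | -0.72, -0.39, 0, 0.17, | -0.73, -0.37, 0, 0.17, | -0.75, -0.35, 0, 0.17, | -0.76, -0.33, 0, 0.17, | -0.77, -0.31, 0, 0.17, | -0.77, -0.28, 0, 0.17, | -0.78, -0.26, 0, 0.17, | -0.79, -0.24, 0, 0.17,

-0.77, -0.12, 0.04, 0.23, | -0.77, -0.08, 0.04, 0.23, | -0.78, -0.05, 0.04, 0.23, | -0.78, -0.02, 0.04, 0.23, | -0.78, 0.01, 0.04, 0.23, | -0.78, 0.04, 0.04, 0.23, | -0.78, 0.07, 0.04, 0.23, | -0.77, 0.1, 0.04, 0.23, | -0.77, 0.13, 0.04, 0.23, | -0.76, 0.16, 0.04, 0.23,

end [440.   39.8 231. ] 14.8 max 0.8 30
```

Emit:
jog_arm(steps=[-0.31,-0.8,-0.04,0.11,-0.33,-0.8,-0.04,0.11,-0.34,-0.79,-0.04,0.11,-0.36,-0.78,-0.04,0.11,-0.37,-0.78,-0.04,0.11,-0.39,-0.77,-0.04,0.11,-0.4,-0.76,-0.04,0.11,-0.42,-0.75,-0.04,0.11,-0.43,-0.75,-0.04,0.11,-0.44,-0.74,-0.04,0.11], jaw=0.3)

```text
t: 1.35
eef_pos: [262.0, 390.8, 234.6]
ee_rot: [-0.001, 0.305, 0.952, -0.007]
contact_force: [-0.2, -0.1, -0.6]
opening: 59.9
```

```bash
python3 plan.py '[[345,210,240,38,10],[455,0,220,12,10]]'
```

```text
t 1.35 pos [261.95 390.84 234.61] jaw 54.5 tilt [-0.0069 -0.0121] F [-0.18 -0.11 -0.55] M [0.007 0.02  0.072] open 59.9
-0.69, -0.4, -0.02, 0.17, | -0.7, -0.38, -0.02, 0.17, | -0.71, -0.35, -0.02, 0.17, | -0.72, -0.33, -0.02, 0.17, | -0.73, -0.31, -0.02, 0.17, | -0.74, -0.29, -0.02, 0.17, | -0.75, -0.27, -0.02, 0.17, | -0.76, -0.25, -0.02, 0.17, | -0.76, -0.22, -0.02, 0.17, | -0.77, -0.2, -0.02, 0.17,

-0.94, -0.16, 0.09, 0.26, | -0.94, -0.12, 0.09, 0.26, | -0.95, -0.08, 0.09, 0.26, | -0.95, -0.03, 0.09, 0.26, | -0.95, 0.01, 0.09, 0.26, | -0.95, 0.05, 0.09, 0.26, | -0.94, 0.1, 0.09, 0.26, | -0.94, 0.14, 0.09, 0.26, | -0.93, 0.18, 0.09, 0.26, | -0.92, 0.22, 0.09, 0.26,

end [ 4.549e+02 -2.000e-01  2.205e+02] 11.5 max 0.95 20
```

Emit:
jog_arm(steps=[-0.69,-0.4,-0.02,0.17,-0.7,-0.38,-0.02,0.17,-0.71,-0.35,-0.02,0.17,-0.72,-0.33,-0.02,0.17,-0.73,-0.31,-0.02,0.17,-0.74,-0.29,-0.02,0.17,-0.75,-0.27,-0.02,0.17,-0.76,-0.25,-0.02,0.17,-0.76,-0.22,-0.02,0.17,-0.77,-0.2,-0.02,0.17])

```text
t: 2.6
eef_pos: [342.3, 201.0, 237.2]
ee_rot: [-0.002, 0.446, 0.895, -0.01]
contact_force: [0.2, 0.8, 0.5]
opening: 59.9
```

```bash
python3 plan.py '[[455,0,220,12,10]]'
```

```text
t 2.6 pos [342.33 200.95 237.18] jaw 37.03 tilt [-0.0126 -0.0171] F [0.16 0.81 0.49] M [-0.012 -0.018 -0.062] open 59.9
-0.91, -0.12, 0.08, 0.25, | -0.92, -0.08, 0.08, 0.25, | -0.92, -0.04, 0.08, 0.25, | -0.92, -0, 0.08, 0.25, | -0.92, 0.04, 0.08, 0.25, | -0.92, 0.08, 0.08, 0.25, | -0.91, 0.12, 0.08, 0.25, | -0.91, 0.16, 0.08, 0.25, | -0.9, 0.2, 0.08, 0.25, | -0.89, 0.24, 0.08, 0.25,

end [4.556e+02 3.000e-01 2.192e+02] 12.0 max 0.92 10
```

Emit:
jog_arm(steps=[-0.6,-0.08,0.05,0.17,-0.6,-0.06,0.05,0.17,-0.6,-0.04,0.05,0.17,-0.6,-0.01,0.05,0.17,-0.6,0.02,0.05,0.17,-0.6,0.04,0.05,0.17,-0.6,0.06,0.05,0.17,-0.6,0.08,0.05,0.17,-0.6,0.1,0.05,0.17,-0.6,0.12,0.05,0.17])

```text
t: 3.85
eef_pos: [422.2, 63.9, 223.0]
ee_rot: [-0.001, 0.58, 0.815, -0.012]
contact_force: [-0.3, 0.1, 0.8]
opening: 59.9
```

```bash
python3 plan.py '[[492.2,-39.2,150,8.3,10]]'
```

```text
t 3.85 pos [422.2   63.87 223.04] jaw 19.12 tilt [-0.0159 -0.0182] F [-0.29  0.12  0.79] M [0.01  0.008 0.03 ] open 59.9
-0.48, 0.14, 0.3, 0.11, | -0.48, 0.14, 0.3, 0.11, | -0.47, 0.15, 0.3, 0.11, | -0.47, 0.16, 0.3, 0.11, | -0.47, 0.17, 0.3, 0.11, | -0.46, 0.18, 0.3, 0.11, | -0.46, 0.19, 0.3, 0.11, | -0.46, 0.2, 0.3, 0.11, | -0.45, 0.21, 0.3, 0.11, | -0.45, 0.22, 0.3, 0.11,

end [492.3 -39.6 148.8] 8.1 max 0.48 10
```

Emit:
jog_arm(steps=[-0.48,0.14,0.3,0.11,-0.48,0.14,0.3,0.11,-0.47,0.15,0.3,0.11,-0.47,0.16,0.3,0.11,-0.47,0.17,0.3,0.11,-0.46,0.18,0.3,0.11,-0.46,0.19,0.3,0.11,-0.46,0.2,0.3,0.11,-0.45,0.21,0.3,0.11,-0.45,0.22,0.3,0.11])

```text
t: 5.1
eef_pos: [496.5, -47.5, 143.2]
ee_rot: [-0.0, 0.66, 0.751, -0.012]
contact_force: [-0.4, -0.6, 0.4]
opening: 59.9
```

```bash
python3 plan.py '[[492.2,-39.2,120,8.3,10]]'
python3 - <<'E'
from bench import camera
import cv2
for n in("scene","top"): cv2.imwrite(f"pics/{n}a.png",camera(n))
s=cv2.imread("pics/scenea.png");t=cv2.imread("pics/topa.png")
v=cv2.hconcat([cv2.resize(s[120:280,230:390],(480,480)),cv2.resize(t[180:280,240:340],(300,300)).copy() if 0 else cv2.copyMakeBorder(cv2.resize(t[180:280,250:350],(300,300)),0,180,0,0,0)])
cv2.imwrite("pics/a.png",v)
E
```

```text
t 5.1 pos [496.46 -47.5  143.18] jaw 7.32 tilt [-0.0164 -0.0178] F [-0.36 -0.6   0.4 ] M [ 0.064  0.024 -0.034] open 59.9
0.04, -0.01, 0.09, -0.01, | 0.04, -0.01, 0.09, -0.01, | 0.04, -0.01, 0.09, -0.01, | 0.04, -0.01, 0.09, -0.01, | 0.04, -0.01, 0.09, -0.01, | 0.04, -0.01, 0.09, -0.01, | 0.04, -0.01, 0.09, -0.01, | 0.04, -0.01, 0.09, -0.01, | 0.04, -0.01, 0.09, -0.01, | 0.04, -0.01, 0.09, -0.01,

end [492.3 -38.3 120.6] 8.3 max 0.09 10
```

View pics/a.png

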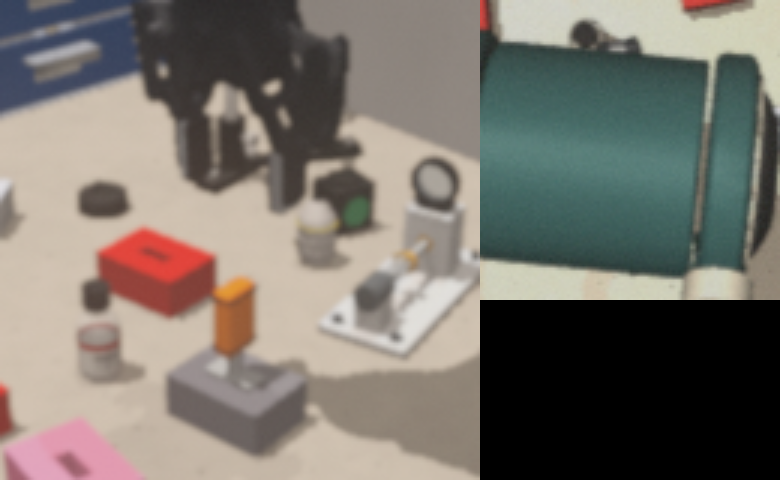

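Emit:
jog_arm(steps=[0.08,-0.02,0.2,-0.02,0.07,-0.02,0.2,-0.02,0.06,-0.02,0.2,-0.02,0.05,-0.02,0.2,-0.02,0.04,0,0.2,-0.02,0,0,0.2,0,0,0,0.2,0,0,0,0.2,0,0,0,0.15,0,0,0,0.05,0])

```text
t: 6.45
eef_pos: [491.7, -40.0, 94.8]
ee_rot: [-0.001, 0.653, 0.757, -0.012]
contact_force: [0.4, 0.3, -1.2]
opening: 59.8
```

```bash
python3 plan.py '[[492.2,-39.2,54,8.3,8]]'
```

```text
t 6.45 pos [491.66 -39.98  94.81] jaw 8.44 tilt [-0.0176 -0.0174] F [ 0.38  0.25 -1.22] M [-0.003 -0.093 -0.023] open 59.8
0.01, 0.01, 0.2, 0, | 0.01, 0.01, 0.2, 0, | 0.01, 0.01, 0.2, 0, | 0.01, 0.01, 0.2, 0, | 0.01, 0.01, 0.2, 0, | 0.01, 0.01, 0.2, 0, | 0.01, 0.01, 0.2, 0, | 0.01, 0.01, 0.2, 0, | end [492.6 -38.4  54.8] 8.4 max 0.2 8
```

Emit:
jog_arm(steps=[0.01,0.01,0.2,0,0.01,0.01,0.2,0,0.01,0.01,0.2,0,0.01,0,0.2,0,0.01,0,0.2,0,0.01,0,0.2,0,0.01,0,0.2,0,0,0,0.15,0,0,0,0,0,0,0,0,0])

```text
t: 7.7
eef_pos: [491.5, -38.8, 53.2]
ee_rot: [-0.001, 0.653, 0.757, -0.012]
contact_force: [0.3, -0.1, 0.4]
opening: 59.9
```

```bash
python3 plan.py '[[492.2,-39.2,54,8.3,1]]';python3 - <<'E'
from bench import camera
import cv2
s=camera("scene"); cv2.imwrite("pics/b.png",cv2.resize(s[150:300,230:400],None,fx=4,fy=4,interpolation=cv2.INTER_CUBIC))
E
```

```text
t 7.7 pos [491.54 -38.76  53.19] jaw 8.44 tilt [-0.0177 -0.0174] F [ 0.26 -0.05  0.42] M [-0.015 -0.061  0.063] open 59.9
-0.02, 0.02, -0.03, 0.01, | end [492.1 -39.2  53.9] 8.3 max 0.03 1
```

View pics/b.png

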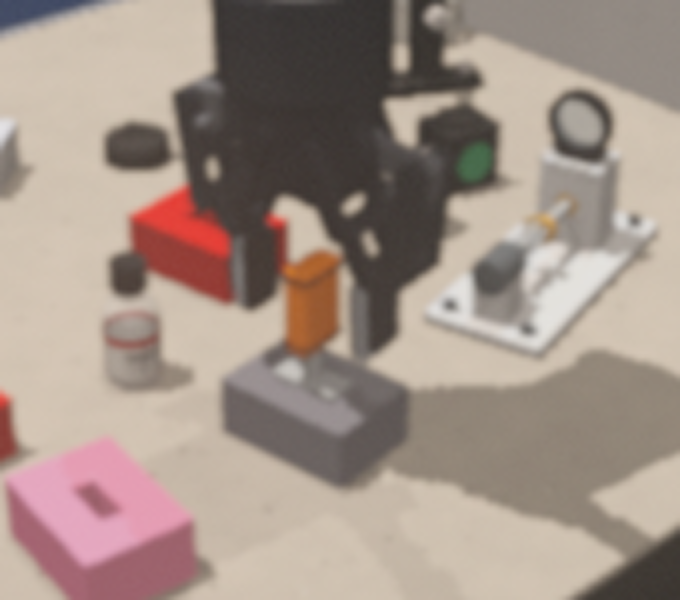

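The handle at (312,305) sits between the two fingers. I'm closing the jaws.

Emit:
jog_arm(steps=[0,0,0,0,0,0,0,0,0,0,0,0,0,0,0,0,0,0,0,0,0,0,0,0,0,0,0,0,0,0,0,0,0,0,0,0,0,0,0,0], jaw=1.0)

```text
t: 9.0
eef_pos: [492.0, -38.8, 53.8]
ee_rot: [-0.0, 0.653, 0.757, -0.012]
contact_force: [-0.0, 0.1, -0.2]
opening: 13.4
```

```bash
python3 plan.py
```

```text
t 9.0 pos [492.04 -38.82  53.81] jaw 8.44 tilt [-0.0164 -0.0175] F [-0.03  0.13 -0.21] M [ 0.033 -0.028  0.015] open 13.4
```

```bash
python3 plan.py '[[492.0,-38.8,118,8.44,10]]'
```

```text
t 9.0 pos [492.04 -38.82  53.81] jaw 8.44 tilt [-0.0164 -0.0175] F [-0.03  0.13 -0.21] M [ 0.033 -0.028  0.015] open 13.4
-0, -0, -0.26, -0, | -0, -0, -0.26, -0, | -0, -0, -0.26, -0, | -0, -0, -0.26, -0, | -0, -0, -0.26, -0, | -0, -0, -0.26, -0, | -0, -0, -0.26, -0, | -0, -0, -0.26, -0, | -0, -0, -0.26, -0, | -0, -0, -0.26, -0,

end [493.1 -37.7 118.8] 8.4 max 0.26 10
```

Emit:
jog_arm(steps=[0,0,-0.1,0,0,0,-0.2,0,0,0,-0.25,0,0,0,-0.3,0,0,0,-0.3,0,0,0,-0.3,0,0,0,-0.3,0,0,0,-0.3,0,0,0,-0.3,0,0,0,-0.2,0])

```text
t: 10.25
eef_pos: [493.0, -37.6, 122.1]
ee_rot: [-0.0, 0.653, 0.757, -0.012]
contact_force: [-0.3, 0.5, -1.0]
opening: 13.6
```

```bash
python3 plan.py '[[519,-230.2,122,16,15]]';python3 - <<'E'
from bench import camera
import cv2
s=camera("scene"); cv2.imwrite("pics/c.png",cv2.resize(s[120:270,230:400],None,fx=4,fy=4,interpolation=cv2.INTER_CUBIC))
E
```

```text
t 10.25 pos [493.   -37.58 122.14] jaw 8.43 tilt [-0.0164 -0.0175] F [-0.35  0.52 -1.05] M [ 0.02  -0.035 -0.039] open 13.6
-0.52, -0.01, 0.01, -0.05, | -0.52, -0.01, 0.01, -0.05, | -0.52, -0.02, 0.01, -0.05, | -0.52, -0.02, 0.01, -0.05, | -0.52, -0.02, 0.01, -0.05, | -0.52, -0.03, 0.01, -0.05, | -0.52, -0.03, 0.01, -0.05, | -0.52, -0.04, 0.01, -0.05, | -0.52, -0.04, 0.01, -0.05, | -0.52, -0.05, 0.01, -0.05,

-0.52, -0.05, 0.01, -0.05, | -0.52, -0.06, 0.01, -0.05, | -0.51, -0.06, 0.01, -0.05, | -0.51, -0.07, 0.01, -0.05, | -0.51, -0.07, 0.01, -0.05, | end [ 519.  -230.8  121.3] 15.9 max 0.52 15
```

View pics/c.png

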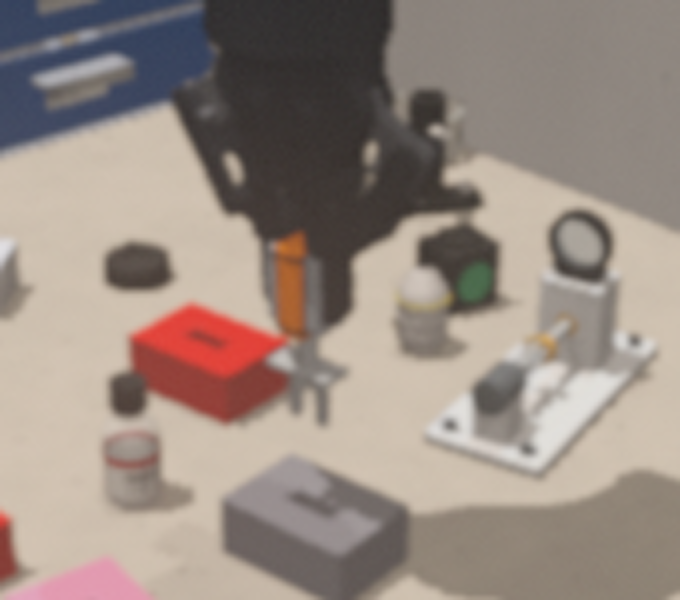

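Emit:
jog_arm(steps=[-0.4,0,0,-0.05,-0.5,0,0,-0.05,-0.5,0,0,-0.05,-0.5,0,0,-0.05,-0.5,-0.01,0,-0.05,-0.5,-0.01,0,-0.05,-0.5,-0.02,0,-0.05,-0.5,-0.02,0,-0.05,-0.5,-0.04,0,-0.05,-0.4,-0.04,0,-0.05])

```text
t: 11.55
eef_pos: [513.2, -165.1, 123.6]
ee_rot: [-0.001, 0.617, 0.787, -0.012]
contact_force: [-0.1, 0.2, -1.2]
opening: 13.6
```

```bash
python3 plan.py '[[520.0,-232.3,122,16,10]]'
```

```text
t 11.55 pos [ 513.21 -165.07  123.58] jaw 13.77 tilt [-0.0172 -0.0178] F [-0.08  0.22 -1.24] M [ 0.011 -0.044 -0.02 ] open 13.6
-0.27, -0.04, 0.01, -0.02, | -0.27, -0.04, 0.01, -0.02, | -0.27, -0.04, 0.01, -0.02, | -0.27, -0.04, 0.01, -0.02, | -0.27, -0.04, 0.01, -0.02, | -0.27, -0.04, 0.01, -0.02, | -0.27, -0.04, 0.01, -0.02, | -0.27, -0.04, 0.01, -0.02, | -0.27, -0.04, 0.01, -0.02, | -0.27, -0.05, 0.01, -0.02,

end [ 520.4 -233.   122.2] 15.8 max 0.27 10
```

Emit:
jog_arm(steps=[-0.3,-0.04,0.01,-0.03,-0.3,-0.04,0.01,-0.03,-0.3,-0.04,0.01,-0.03,-0.3,-0.04,0.01,-0.03,-0.3,-0.04,0.01,-0.02,-0.3,-0.04,0.01,-0.02,-0.3,-0.04,0.01,-0.02,-0.3,-0.04,0.01,-0.02,-0.2,-0.04,0.01,-0.02,-0.05,-0.02,0,0])

```text
t: 12.8
eef_pos: [521.7, -236.4, 122.2]
ee_rot: [-0.002, 0.601, 0.799, -0.012]
contact_force: [-0.0, 0.1, -1.4]
opening: 13.1
```

```bash
python3 plan.py '[[520.0,-232.3,122,16,1]]';python3 - <<'E'
from bench import camera
import cv2
s=camera("scene"); cv2.imwrite("pics/d_raw.png",s); cv2.imwrite("pics/d.png",cv2.resize(s[130:250,310:430],None,fx=5,fy=5,interpolation=cv2.INTER_CUBIC))
s=camera("top"); cv2.imwrite("pics/dt_raw.png",s);cv2.imwrite("pics/dt.png",cv2.resize(s[170:260,330:430],None,fx=5,fy=5,interpolation=cv2.INTER_CUBIC))
E
```

```text
t 12.8 pos [ 521.67 -236.42  122.17] jaw 16.12 tilt [-0.0173 -0.0174] F [-0.01  0.1  -1.38] M [-0.035  0.009  0.006] open 13.1
0.18, -0.02, 0, 0.01, | end [ 519.9 -232.2  122.1] 16.0 max 0.18 1
```

View pics/d.png

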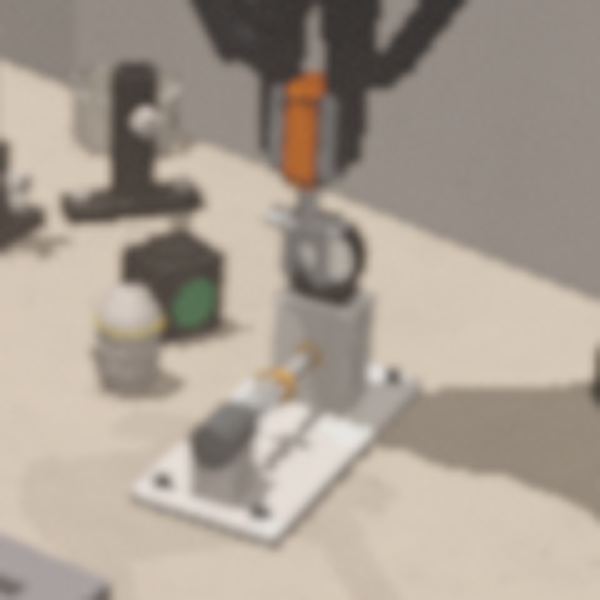

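View pics/dt.png

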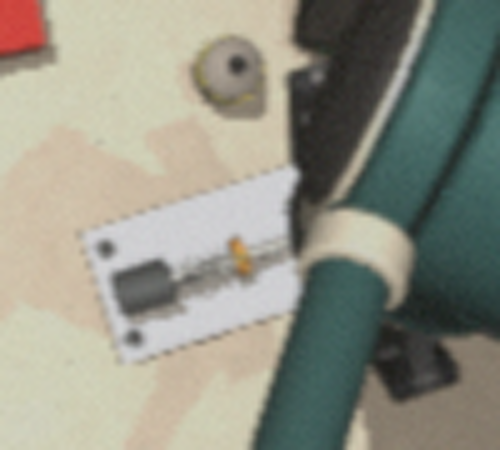

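Run:
```python
from h import *
def blob(f,roi):
    s=cv2.imread(f);h=cv2.cvtColor(s,cv2.COLOR_BGR2HSV);m=cv2.inRange(h,(5,120,60),(22,255,255));x0,y0,x1,y1=roi
    k=np.zeros_like(m);k[y0:y1,x0:x1]=m[y0:y1,x0:x1];M=cv2.moments(k,True);return M['m10']/M['m00'],M['m01']/M['m00'],M['m00']
a=blob("pics/scene0.png",(295,205,320,240));print(a,proj("scene",[492.2,-39.1,72]))
b=blob("pics/d_raw.png",(360,135,380,172));print(b,proj("scene",[521.7+.2,-236.4-.3,122.2+18.2]))
```

```text
(307.23655913978496, 224.45878136200716, 279.0) [[307.6522026  224.67242896]]
(369.85925925925926, 154.9185185185185, 135.0) [[371.92535183 155.294911  ]]
```

Emit:
jog_arm(steps=[0.06,-0.01,0,0,0.06,-0.01,0,0,0.04,0,0,0,0,0,0.1,0,0,0,0.15,0,0,0,0.15,0,0,0,0.15,0,0,0,0.15,0,0,0,0.15,0,0,0,0.05,0])

```text
t: 14.15
eef_pos: [519.1, -231.7, 97.6]
ee_rot: [-0.002, 0.601, 0.8, -0.012]
contact_force: [0.8, -0.8, -1.4]
opening: 13.5
```

```bash
python3 plan.py '[[520.0,-232.3,100,16,1]]';python3 - <<'E'
from bench import camera
import cv2
s=camera("scene"); cv2.imwrite("pics/e_raw.png",s); cv2.imwrite("pics/e.png",cv2.resize(s[150:230,340:420],None,fx=7,fy=7,interpolation=cv2.INTER_CUBIC))
E
```

```text
t 14.15 pos [ 519.07 -231.67   97.64] jaw 16.17 tilt [-0.0182 -0.0167] F [ 0.85 -0.85 -1.36] M [-0.017  0.017 -0.001] open 13.5
-0.04, 0.03, -0.09, 0.02, | end [ 520.1 -232.4   99.9] 16.0 max 0.09 1
```

View pics/e.png

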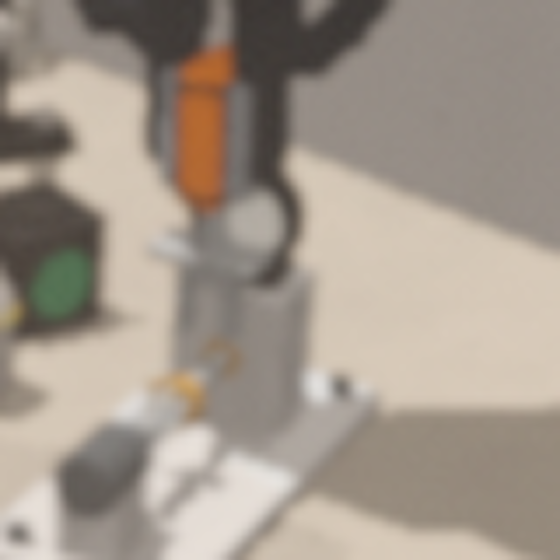

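Run:
```python
from h import *
s=cv2.imread("pics/e_raw.png")
x0,y0,k=356,176,14
v=cv2.resize(s[y0:y0+42,x0:x0+46],None,fx=k,fy=k,interpolation=cv2.INTER_CUBIC)
v=cv2.convertScaleAbs(v,alpha=1.5,beta=-60)
a=np.radians(16.1);ex=np.array([np.cos(a),np.sin(a),0]);ey=np.array([-np.sin(a),np.cos(a),0]);C=np.array([519.3,-232,47.8])
pts=[C+ex*u+ey*w+[0,0,h] for u,w,h in [(-10,2.5,0),(-5,2.5,0),(5,2.5,0),(10,2.5,0),(-17,8,26),(17,8,26),(-5,2.5,18),(5,2.5,18),(17,-8,26)]]
for p in proj("scene",pts):
    q=((p-[x0,y0]+.5)*k).astype(int); cv2.circle(v,tuple(int(i) for i in q),3,(0,0,255),-1)
B=np.array([518.1,-225.4,34]); 
for y in(-20.5,-6.6,8): 
    p=proj("scene",B+ey*y)[0];q=((p-[x0,y0]+.5)*k).astype(int); cv2.circle(v,tuple(int(i) for i in q),3,(255,0,0),-1)
cv2.imwrite("pics/e2.png",v)
```

```text
(no output)
```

View pics/e2.png

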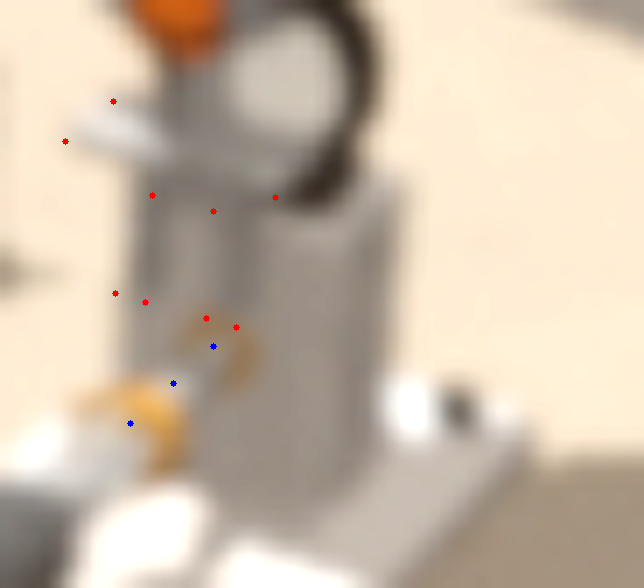

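Emit:
jog_arm(steps=[0,0.02,0,0,0,0.02,0,0,0,0.02,0,0,0,0.02,0,0,0,0,0.04,0,0,0,0.04,0,0,0,0.04,0,0,0,0.04,0,0,0,0.02,0,0,0,0,0])

```text
t: 15.45
eef_pos: [521.4, -231.3, 93.2]
ee_rot: [-0.002, 0.601, 0.8, -0.012]
contact_force: [-0.1, 0.5, -1.1]
opening: 13.5
```

```bash
cat > look.py <<'E'
import sys
from h import *
from bench import camera
from plan import show
show()
s=camera("scene"); n=sys.argv[1]; cv2.imwrite(f"pics/{n}_raw.png",s)
x0,y0,k=350,160,10
v=cv2.resize(s[y0:y0+58,x0:x0+62],None,fx=k,fy=k,interpolation=cv2.INTER_CUBIC)
cv2.imwrite(f"pics/{n}.png",cv2.convertScaleAbs(v,alpha=1.5,beta=-60))
E
python3 look.py f
```

```text
t 15.45 pos [ 521.37 -231.29   93.16] jaw 16.17 tilt [-0.0175 -0.0171] F [-0.1   0.54 -1.06] M [ 0.003 -0.023 -0.013] open 13.5
```

View pics/f.png

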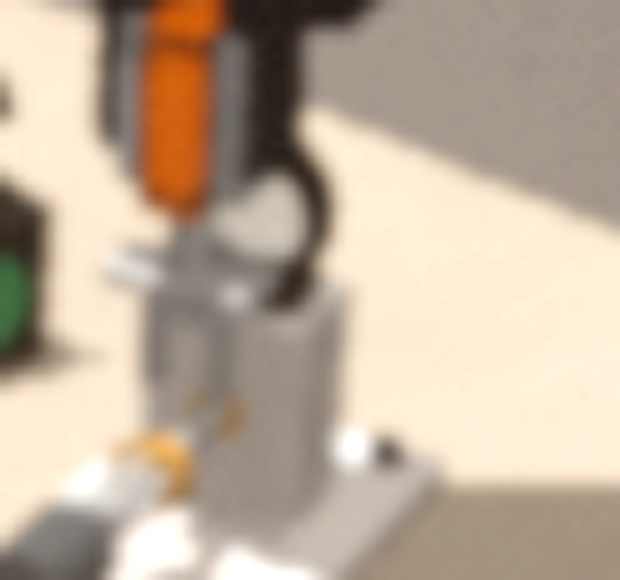

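Emit:
jog_arm(steps=[0,0,0.04,0,0,0,0.04,0,0,0,0.04,0,0,0,0.04,0,0,0,0.04,0,0,0,0.04,0,0,0,0.03,0,0,0,0.02,0,0,0,0,0,0,0,0,0])

```text
t: 16.75
eef_pos: [521.3, -231.5, 85.5]
ee_rot: [-0.002, 0.601, 0.8, -0.012]
contact_force: [0.2, -0.6, -1.8]
opening: 13.5
```

```bash
python3 look.py g
```

```text
t 16.75 pos [ 521.28 -231.47   85.47] jaw 16.17 tilt [-0.0174 -0.0171] F [ 0.16 -0.6  -1.78] M [ 0.    -0.026  0.058] open 13.5
```

View pics/g.png

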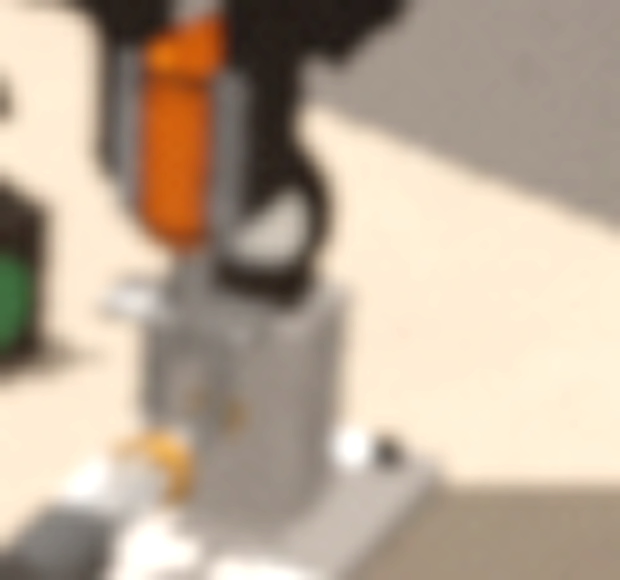

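Emit:
jog_arm(steps=[0,0,0.04,0,0,0,0.04,0,0,0,0.04,0,0,0,0.04,0,0,0,0.03,0,0,0,0,0,0,0,0,0,0,0,0,0,0,0,0,0,0,0,0,0])

```text
t: 18.05
eef_pos: [521.3, -231.6, 80.5]
ee_rot: [-0.002, 0.601, 0.8, -0.012]
contact_force: [-0.7, 0.2, -1.7]
opening: 13.6
```

```bash
python3 plan.py
```

```text
t 18.05 pos [ 521.28 -231.57   80.47] jaw 16.17 tilt [-0.0172 -0.0172] F [-0.68  0.22 -1.69] M [0.001 0.012 0.017] open 13.6
```

Tips are at about 31 mm, beside the bar, with no contact. I'll go down another 8 mm.

Emit:
jog_arm(steps=[0,0,0.04,0,0,0,0.04,0,0,0,0.04,0,0,0,0.04,0,0,0,0.04,0,0,0,0.04,0,0,0,0.04,0,0,0,0.03,0,0,0,0,0,0,0,0,0])

```text
t: 19.3
eef_pos: [521.1, -231.7, 72.0]
ee_rot: [-0.002, 0.601, 0.8, -0.012]
contact_force: [0.3, -0.0, -1.2]
opening: 13.3
```

```bash
python3 look.py i; python3 plan.py '[[517.7,-219.1,72.3,16,10]]'
```

```text
t 19.3 pos [ 521.08 -231.68   72.04] jaw 16.17 tilt [-0.0174 -0.0171] F [ 0.3  -0.01 -1.17] M [-0.011 -0.06  -0.072] open 13.3
t 19.35 pos [ 521.08 -231.7    72.05] jaw 16.17 tilt [-0.0174 -0.0171] F [-0.03  0.23 -1.43] M [-0.01  -0.016  0.033] open 13.5
0.05, 0, -0, 0, | 0.05, 0, -0, 0, | 0.05, 0, -0, 0, | 0.05, 0, -0, 0, | 0.05, 0, -0, 0, | 0.05, 0, -0, 0, | 0.05, 0, -0, 0, | 0.05, 0, -0, 0, | 0.05, 0, -0, 0, | 0.05, 0, -0, 0,

end [ 517.6 -219.7   71.9] 16.2 max 0.05 10
```

View pics/i.png

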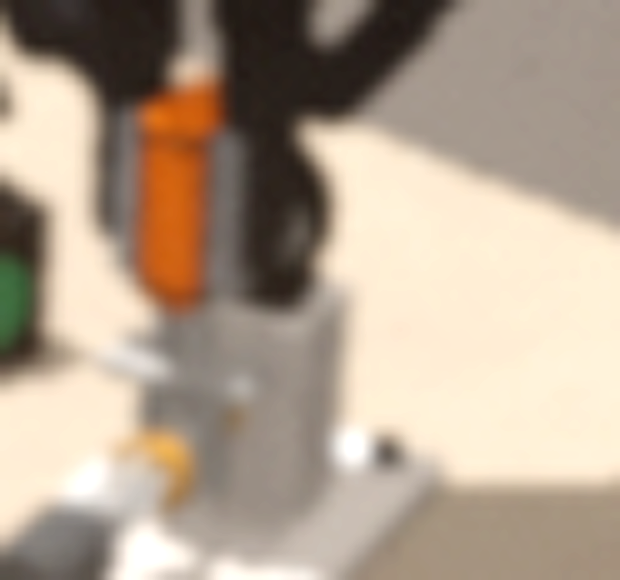

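Emit:
jog_arm(steps=[0.04,0,0,0,0.04,0,0,0,0.04,0,0,0,0.04,0,0,0,0.04,0,0,0,0.04,0,0,0,0.04,0,0,0,0.04,0,0,0,0,0,0,0,0,0,0,0])

```text
t: 20.6
eef_pos: [518.7, -223.4, 72.1]
ee_rot: [-0.002, 0.6, 0.8, -0.012]
contact_force: [0.0, -0.0, -0.7]
opening: 13.3
```

```bash
python3 look.py j
```

```text
t 20.6 pos [ 518.74 -223.39   72.11] jaw 16.18 tilt [-0.0172 -0.0172] F [ 0.03 -0.01 -0.73] M [-0.018 -0.019  0.037] open 13.3
```

View pics/j.png

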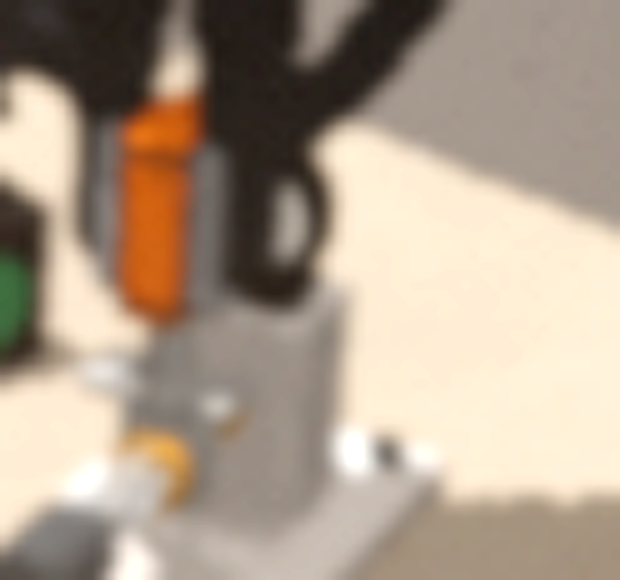

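Emit:
jog_arm(steps=[0.03,0,0,0,0.03,0,0,0,0.03,0,0,0,0.03,0,0,0,0,0,0,0,0,0,0,0,0,0,0,0,0,0,0,0,0,0,0,0,0,0,0,0])

```text
t: 21.9
eef_pos: [517.9, -220.4, 72.1]
ee_rot: [-0.002, 0.601, 0.8, -0.012]
contact_force: [0.2, -0.7, -1.7]
opening: 13.5
```

```bash
python3 plan.py
```

```text
t 21.9 pos [ 517.9 -220.4   72.1] jaw 16.17 tilt [-0.0171 -0.0172] F [ 0.25 -0.72 -1.75] M [-0.022 -0.046  0.012] open 13.5
```

Emit:
jog_arm(steps=[0.02,0,0,0,0.02,0,0,0,0.02,0,0,0,0.02,0,0,0,0,0,0,0,0,0,0,0,0,0,0,0,0,0,0,0,0,0,0,0,0,0,0,0])

```text
t: 23.15
eef_pos: [517.6, -219.4, 72.1]
ee_rot: [-0.001, 0.6, 0.8, -0.013]
contact_force: [0.5, -1.9, -2.6]
opening: 13.3
```

```bash
python3 look.py k
```

```text
t 23.15 pos [ 517.61 -219.42   72.12] jaw 16.2 tilt [-0.0162 -0.0191] F [ 0.48 -1.86 -2.61] M [-0.298 -0.041  0.007] open 13.3
```

View pics/k.png

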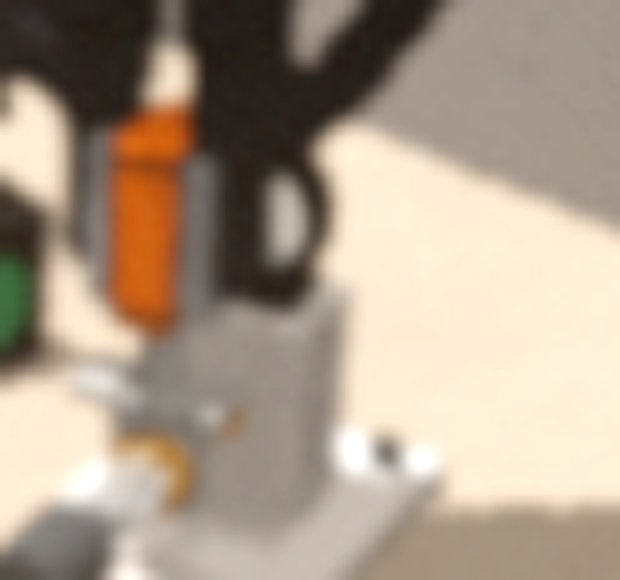

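Emit:
jog_arm(steps=[0.04,0,0,0,0.04,0,0,0,0.04,0,0,0,0.04,0,0,0,0,0,0,0,0,0,0,0,0,0,0,0,0,0,0,0,0,0,0,0,0,0,0,0])

```text
t: 24.45
eef_pos: [517.0, -217.4, 72.1]
ee_rot: [0.001, 0.6, 0.8, -0.014]
contact_force: [0.9, -4.1, -3.3]
opening: 13.1
```

```bash
python3 plan.py
```

```text
t 24.45 pos [ 517.02 -217.36   72.13] jaw 16.24 tilt [-0.0146 -0.0229] F [ 0.87 -4.11 -3.3 ] M [-0.898 -0.175  0.04 ] open 13.1
```

Emit:
jog_arm(steps=[0.05,0,0,0,0.05,0,0,0,0.05,0,0,0,0.05,0,0,0,0,0,0,0,0,0,0,0,0,0,0,0,0,0,0,0,0,0,0,0,0,0,0,0])

```text
t: 25.7
eef_pos: [516.4, -215.4, 72.2]
ee_rot: [0.004, 0.599, 0.8, -0.015]
contact_force: [0.7, -5.0, -2.8]
opening: 13.0
```

```bash
python3 look.py l
```

```text
t 25.7 pos [ 516.41 -215.38   72.16] jaw 16.31 tilt [-0.0122 -0.0286] F [ 0.65 -4.98 -2.8 ] M [-0.964 -0.178 -0.05 ] open 13.0
```

View pics/l.png

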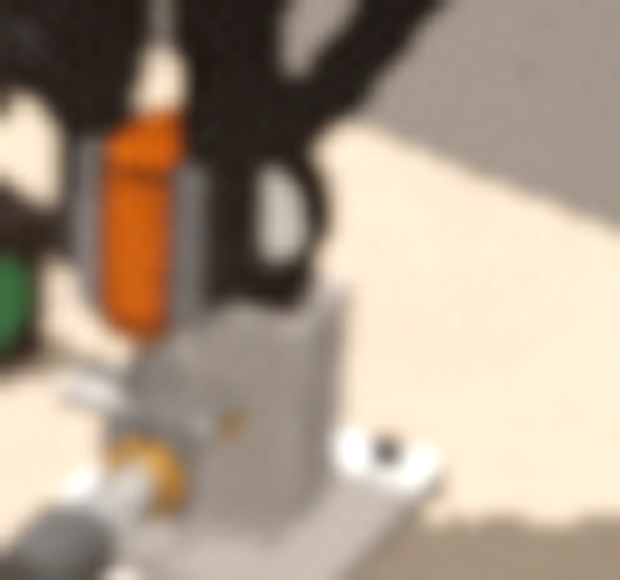

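Emit:
jog_arm(steps=[0.05,0,0,0,0.05,0,0,0,0.05,0,0,0,0.05,0,0,0,0,0,0,0,0,0,0,0,0,0,0,0,0,0,0,0,0,0,0,0,0,0,0,0])

```text
t: 27.0
eef_pos: [515.9, -213.5, 72.2]
ee_rot: [0.006, 0.599, 0.801, -0.017]
contact_force: [0.8, -4.5, -2.9]
opening: 13.3
```

```bash
python3 look.py m
```

```text
t 27.0 pos [ 515.88 -213.51   72.2 ] jaw 16.4 tilt [-0.0097 -0.0345] F [ 0.8  -4.54 -2.94] M [-0.954 -0.22   0.013] open 13.3
```

View pics/m.png

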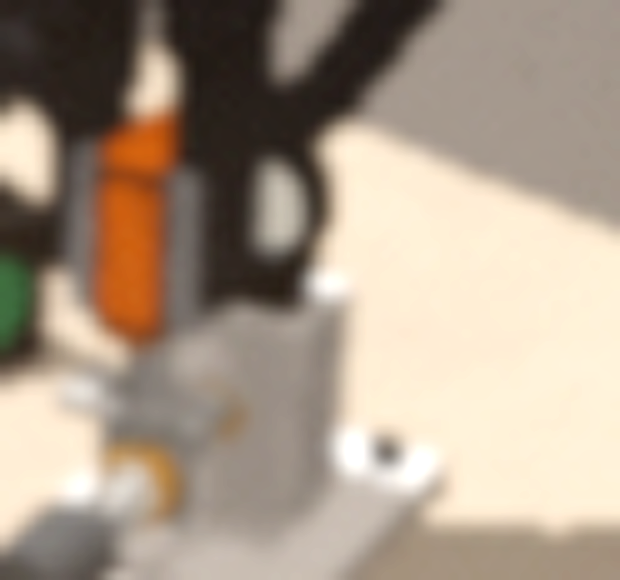

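Run:
```python
import cv2,numpy as np
for n in "fikjlm":
    s=cv2.imread(f"pics/{n}_raw.png");h=cv2.cvtColor(s,cv2.COLOR_BGR2HSV)
    m=cv2.inRange(h,(8,60,60),(32,255,255));k=np.zeros_like(m);k[200:214,356:371]=m[200:214,356:371]
    ys,xs=np.nonzero(k);w=h[...,1][ys,xs].astype(float);print(n,len(xs),(xs*w).sum()/w.sum(),(ys*w).sum()/w.sum(),xs.max(),ys.max(),xs.min(),ys.min())
```

```text
f 28 366.30099091659787 205.50165152766309 369 209 362 203
i 31 366.27052441229654 205.44412296564195 369 210 362 203
k 29 365.84208416833667 205.4561122244489 369 210 361 203
j 32 366.1184479237577 205.3512593601089 369 210 362 203
l 36 365.0261600747431 206.44752413578325 368 211 360 203
m 29 364.7024291497976 206.54008097165993 367 211 360 204
```

Emit:
jog_arm(steps=[0.05,0,0,0,0.05,0,0,0,0.04,0,0,0,0,0,0,0,0,0,0,0,0,0,0,0,0,0,0,0,0,0,0,0,0,0,0,0,0,0,0,0])

```text
t: 28.3
eef_pos: [516.4, -215.4, 72.2]
ee_rot: [0.011, 0.598, 0.801, -0.019]
contact_force: [0.6, -5.5, -4.7]
opening: 13.5
```

```bash
python3 look.py n
```

```text
t 28.3 pos [ 516.4  -215.39   72.25] jaw 16.54 tilt [-0.0056 -0.0443] F [ 0.61 -5.47 -4.69] M [-1.035 -0.187  0.042] open 13.5
```

View pics/n.png

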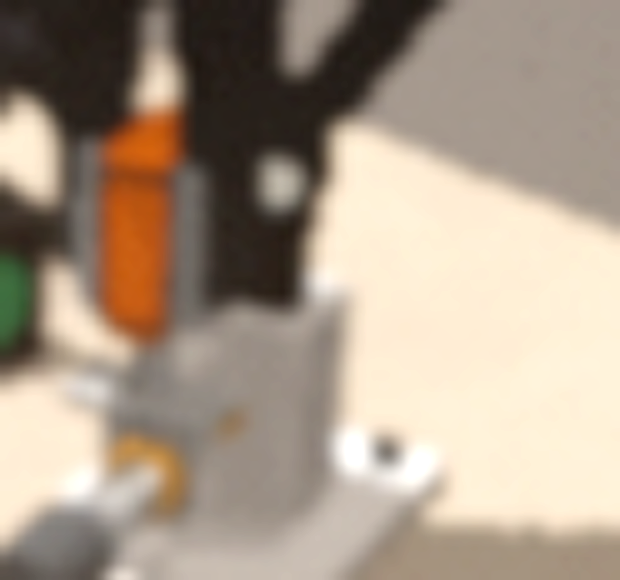

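The lens ring is now higher (lens centre at about (280,185), up from (280,210)), so the carrier has popped. I'm backing off the collar.

Emit:
jog_arm(steps=[-0.05,0,0,0,-0.05,0,0,0,-0.05,0,0,0,-0.05,0,0,0,-0.05,0,0,0,-0.05,0,0,0,-0.05,0,0,0,0,0,0,0,0,0,0,0,0,0,0,0])

```text
t: 29.6
eef_pos: [518.0, -220.9, 72.4]
ee_rot: [0.008, 0.598, 0.801, -0.018]
contact_force: [0.0, 0.1, -1.0]
opening: 13.1
```

```bash
python3 look.py o;  python3 plan.py '[[519,-224.4,118,16.5,10]]'
```

```text
t 29.6 pos [ 517.97 -220.87   72.4 ] jaw 16.46 tilt [-0.0084 -0.0382] F [ 0.02  0.11 -1.01] M [ 0.017 -0.018  0.02 ] open 13.1
t 29.65 pos [ 517.92 -220.87   72.38] jaw 16.46 tilt [-0.0085 -0.0382] F [ 0.24  0.1  -1.28] M [-0.018  0.052 -0.025] open 12.9
-0.02, -0, -0.18, -0, | -0.02, -0, -0.18, -0, | -0.02, -0, -0.18, -0, | -0.02, -0, -0.18, -0, | -0.02, -0, -0.18, -0, | -0.02, -0, -0.18, -0, | -0.02, -0, -0.18, -0, | -0.02, -0, -0.18, -0, | -0.02, -0, -0.18, -0, | -0.02, -0, -0.18, -0,

end [ 519.7 -223.9  117.5] 16.5 max 0.18 10
```

View pics/o.png

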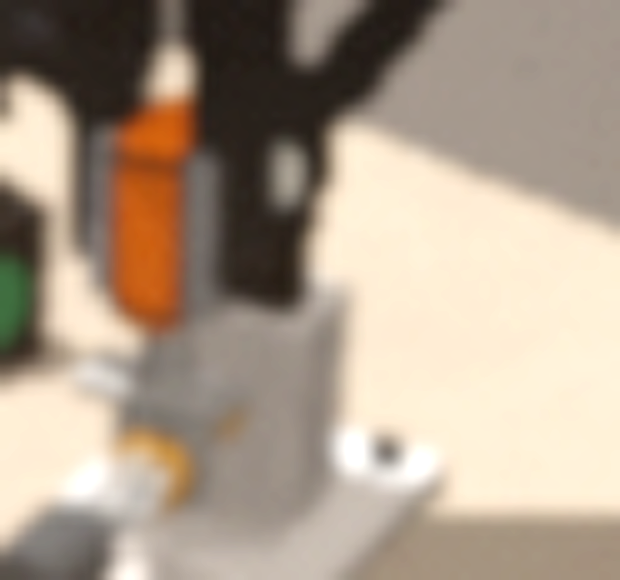

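Emit:
jog_arm(steps=[-0.03,0,-0.05,0,-0.02,0,-0.1,0,-0.01,0,-0.15,0,0,0,-0.2,0,0,0,-0.25,0,0,0,-0.3,0,0,0,-0.3,0,0,0,-0.3,0,0,0,-0.2,0,0,0,-0.1,0])

```text
t: 30.9
eef_pos: [519.3, -220.6, 125.5]
ee_rot: [0.009, 0.598, 0.801, -0.018]
contact_force: [-0.5, 0.3, -1.0]
opening: 13.4
```

```bash
python3 plan.py '[[492.5,-37,124,8.4,14]]'
python3 - <<'E'
from bench import camera
import cv2
s=camera("scene"); cv2.imwrite("pics/p_raw.png",s); cv2.imwrite("pics/p.png",cv2.resize(s[120:240,310:430],None,fx=5,fy=5,interpolation=cv2.INTER_CUBIC))
E
```

```text
t 30.9 pos [ 519.28 -220.56  125.48] jaw 16.47 tilt [-0.0071 -0.0388] F [-0.47  0.31 -0.96] M [ 0.017  0.017 -0.029] open 13.4
0.52, 0.08, -0.02, 0.06, | 0.53, 0.07, -0.02, 0.06, | 0.53, 0.06, -0.02, 0.06, | 0.53, 0.06, -0.02, 0.06, | 0.53, 0.05, -0.02, 0.06, | 0.53, 0.05, -0.02, 0.06, | 0.53, 0.04, -0.02, 0.06, | 0.53, 0.04, -0.02, 0.06, | 0.53, 0.03, -0.02, 0.06, | 0.53, 0.03, -0.02, 0.06,

0.53, 0.02, -0.02, 0.06, | 0.53, 0.01, -0.02, 0.06, | 0.53, 0.01, -0.02, 0.06, | 0.53, 0, -0.02, 0.06, | end [492.3 -36.5 125.5] 8.1 max 0.53 14
```

View pics/p.png

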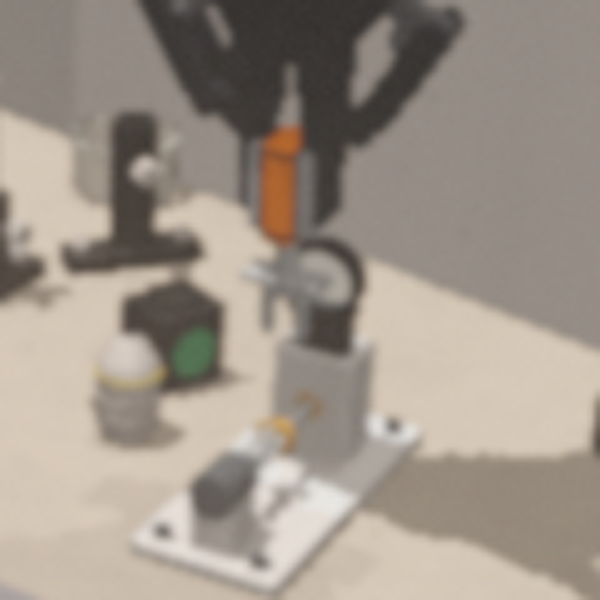

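The carrier is up (ring at about (328,275), black tang visible at (328,325)) and the tool is clear. I'm going back to the stand.

Emit:
jog_arm(steps=[0.52,0.08,-0.02,0.06,0.53,0.07,-0.02,0.06,0.53,0.06,-0.02,0.06,0.53,0.06,-0.02,0.06,0.53,0.05,-0.02,0.06,0.53,0.05,-0.02,0.06,0.53,0.04,-0.02,0.06,0.53,0.04,-0.02,0.06,0.53,0.03,-0.02,0.06,0.5,0.03,-0.02,0.06])

```text
t: 32.2
eef_pos: [498.7, -79.8, 124.9]
ee_rot: [0.009, 0.642, 0.766, -0.017]
contact_force: [0.0, 0.2, -1.8]
opening: 13.1
```

```bash
python3 plan.py '[[492.3,-38.5,112,8.4,8]]'
```

```text
t 32.2 pos [498.66 -79.79 124.91] jaw 10.05 tilt [-0.0084 -0.0376] F [ 0.05  0.16 -1.84] M [ 0.032  0.063 -0.004] open 13.1
0.21, 0.01, 0.06, 0.02, | 0.21, 0, 0.06, 0.02, | 0.21, 0, 0.06, 0.02, | 0.21, 0, 0.06, 0.02, | 0.21, 0, 0.06, 0.02, | 0.21, 0, 0.06, 0.02, | 0.21, 0, 0.06, 0.02, | 0.21, 0, 0.06, 0.02, | end [492.  -38.8 111.4] 8.4 max 0.21 8
```

Emit:
jog_arm(steps=[0.22,0,0.02,0.02,0.22,0,0.02,0.02,0.22,0,0.02,0.02,0.22,0,0.02,0.02,0.22,0,0.02,0.02,0.22,0,0.02,0.02,0.2,0,0.02,0.02,0.12,-0.01,0.02,0.02,0,0,0,0,0,0,0,0])

```text
t: 33.45
eef_pos: [491.3, -36.6, 119.0]
ee_rot: [0.009, 0.653, 0.757, -0.017]
contact_force: [0.2, 0.7, -0.4]
opening: 13.2
```

```bash
python3 plan.py '[[491.6,-37.8,95,8.4,5]]'
python3 - <<'E'
from bench import camera
import cv2
s=camera("scene"); cv2.imwrite("pics/q_raw.png",s); cv2.imwrite("pics/q.png",cv2.resize(s[180:280,260:360],None,fx=6,fy=6,interpolation=cv2.INTER_CUBIC))
E
```

```text
t 33.45 pos [491.27 -36.57 119.02] jaw 8.36 tilt [-0.0083 -0.0381] F [ 0.15  0.74 -0.41] M [ 0.061 -0.061  0.011] open 13.2
-0, 0, 0.19, -0, | -0, 0, 0.19, -0, | -0, 0, 0.19, -0, | -0, 0, 0.19, -0, | -0, 0, 0.19, -0, | end [491.1 -37.5  95.3] 8.4 max 0.19 5
```

View pics/q.png

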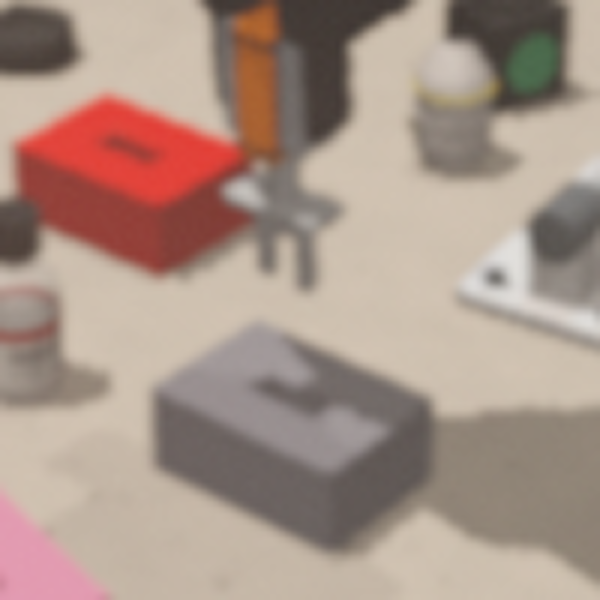

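Run:
```python
from h import *
f=lambda p,k,o:((p[0]+.5)/k-.5+o[0],(p[1]+.5)/k-.5+o[1])
c=onz("scene",f((309.5,417),4,(230,120)),72.3); print('c tips',c,'rel tcp',c-[493,-37.6,122.1])
q=onz("scene",f((286.5,279),6,(260,180)),69.2); print('q tips',q,'rel tcp',q-[491.3,-36.6,119])
fl=onz("scene",f((284,202),6,(260,180)),69.2+28);print('flange rel',fl-[491.3,-36.6,119])
fc=onz("scene",f((307,366),4,(230,120)),72.3+28);print('flange c rel',fc-[493,-37.6,122.1])
po=onz("scene",f((290,393),6,(260,180)),30);print('pocket',po)
```

```text
c tips [494.62382131 -39.68476635  72.3       ] rel tcp [  1.62382131  -2.08476635 -49.8       ]
q tips [492.43096827 -38.53277741  69.2       ] rel tcp [  1.13096827  -1.93277741 -49.8       ]
flange rel [ -0.77077929   0.4724579  -21.8       ]
flange c rel [ -0.35375496   0.85005425 -21.8       ]
pocket [490.50654683 -37.95836253  30.        ]
```

Run:
```python
import cv2
s=cv2.imread("pics/q_raw.png");cv2.imwrite("pics/q2.png",cv2.resize(s[205:260,283:335],None,fx=11,fy=11,interpolation=cv2.INTER_CUBIC))
```

```text
(no output)
```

View pics/q2.png

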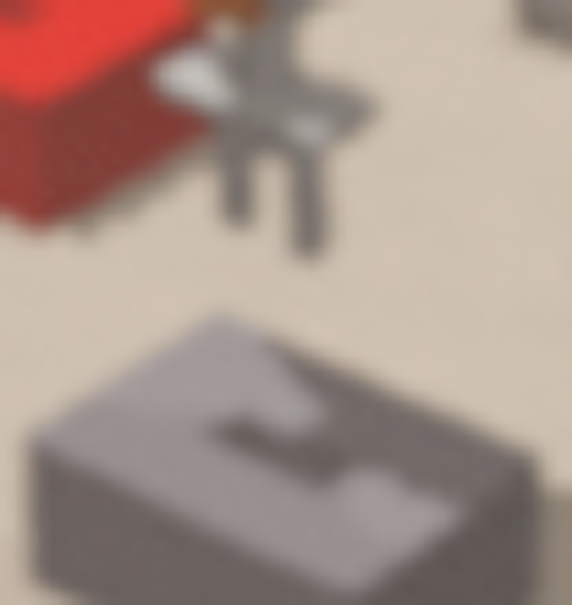

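Emit:
jog_arm(steps=[-0.01,0.02,0.1,0,-0.01,0.02,0.15,0,0,0,0.2,0,0,0,0.2,0,0,0,0.2,0,0,0,0.2,0,0,0,0.15,0,0,0,0.1,0,0,0,0,0,0,0,0,0])

```text
t: 34.75
eef_pos: [491.9, -38.6, 83.8]
ee_rot: [0.009, 0.654, 0.757, -0.017]
contact_force: [0.8, 0.2, -0.8]
opening: 13.3
```

```bash
python3 plan.py '[[492,-38.4,53.8,8.4,10]]'
python3 - <<'E'
from bench import camera
import cv2
s=camera("scene"); cv2.imwrite("pics/r_raw.png",s); cv2.imwrite("pics/r.png",cv2.resize(s[205:260,283:335],None,fx=11,fy=11,interpolation=cv2.INTER_CUBIC))
E
```

```text
t 34.75 pos [491.9  -38.64  83.82] jaw 8.33 tilt [-0.0091 -0.0381] F [ 0.85  0.15 -0.82] M [ 0.053  0.008 -0.012] open 13.3
0.01, 0, 0.12, -0, | 0.01, 0, 0.12, -0, | 0.01, 0, 0.12, -0, | 0.01, 0, 0.12, -0, | 0.01, 0, 0.12, -0, | 0.01, 0, 0.12, -0, | 0.01, 0, 0.12, -0, | 0.01, 0, 0.12, -0, | 0.01, 0, 0.12, -0, | 0.01, 0, 0.12, -0,

end [491.3 -37.3  53.8] 8.3 max 0.12 10
```

View pics/r.png

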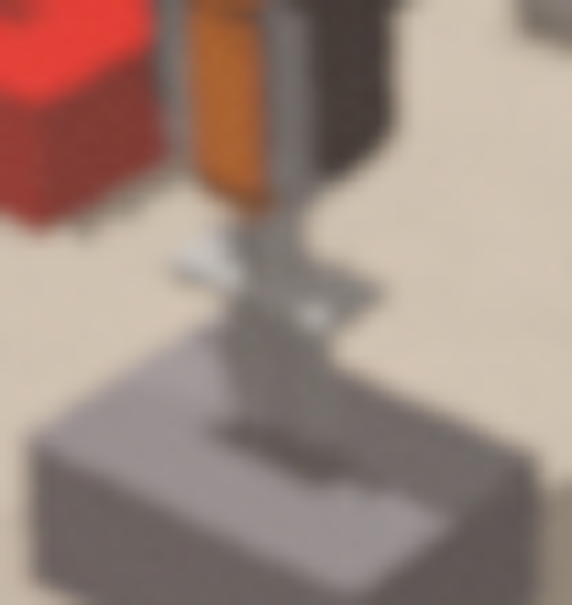

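Emit:
jog_arm(steps=[0,0,0.04,0,0,0,0.05,0,0,0,0.05,0,0,0,0.05,0,0,0,0.05,0,0,0,0.05,0,0,0,0.05,0,0,0,0,0,0,0,0,0,0,0,0,0])

```text
t: 36.05
eef_pos: [492.1, -39.0, 75.1]
ee_rot: [0.009, 0.654, 0.757, -0.017]
contact_force: [-0.2, 0.5, -0.1]
opening: 13.2
```

```bash
python3 plan.py '[[492,-38.6,53.8,8.4,10]]'
python3 - <<'E'
from bench import camera
import cv2
s=camera("scene"); cv2.imwrite("pics/s_raw.png",s); cv2.imwrite("pics/s.png",cv2.resize(s[205:260,283:335],None,fx=11,fy=11,interpolation=cv2.INTER_CUBIC))
E
```

```text
t 36.05 pos [492.11 -39.02  75.08] jaw 8.33 tilt [-0.0084 -0.0382] F [-0.21  0.5  -0.08] M [ 0.067 -0.044 -0.045] open 13.2
0, 0, 0.09, -0, | 0, 0, 0.09, -0, | 0, 0, 0.09, -0, | 0, 0, 0.09, -0, | 0, 0, 0.09, -0, | 0, 0, 0.09, -0, | 0, 0, 0.09, -0, | 0, 0, 0.09, -0, | 0, 0, 0.09, -0, | 0, 0, 0.09, -0,

end [491.9 -39.9  52.6] 8.3 max 0.09 10
```

View pics/s.png

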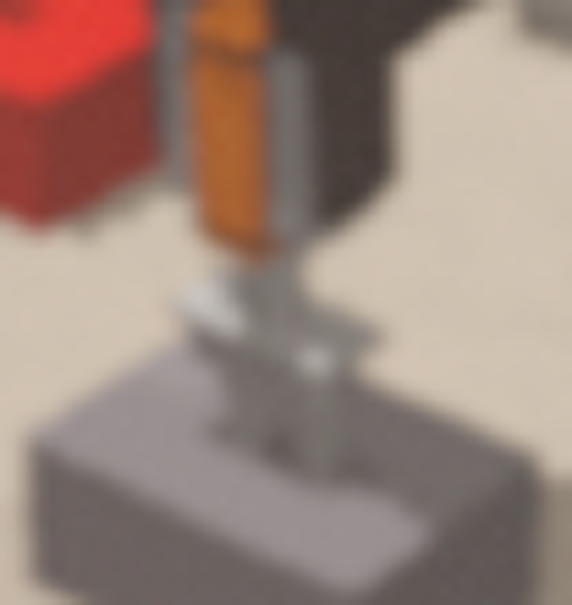

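Emit:
jog_arm(steps=[0,0,0.06,0,0.01,0,0.06,0,0,0,0.06,0,0.01,0,0.06,0,0,0,0.06,0,0.01,0,0.06,0,0,0,0.06,0,0,0,0.06,0,0,0,0.06,0,0,0,0,0])

```text
t: 37.35
eef_pos: [491.8, -38.8, 60.5]
ee_rot: [0.009, 0.654, 0.757, -0.017]
contact_force: [-0.9, 0.6, -0.3]
opening: 13.2
```

```bash
python3 plan.py '[[492,-38.6,54.5,8.4,10]]'
python3 - <<'E'
from bench import camera
import cv2
s=camera("scene"); cv2.imwrite("pics/u.png",cv2.resize(s[205:260,283:335],None,fx=11,fy=11,interpolation=cv2.INTER_CUBIC))
E
```

```text
t 37.35 pos [491.82 -38.77  60.55] jaw 8.33 tilt [-0.0085 -0.0382] F [-0.9  0.6 -0.3] M [ 0.035 -0.015 -0.006] open 13.2
0, 0, 0.02, -0, | 0, 0, 0.02, -0, | 0, 0, 0.02, -0, | 0, 0, 0.02, -0, | 0, 0, 0.02, -0, | 0, 0, 0.02, -0, | 0, 0, 0.02, -0, | 0, 0, 0.02, -0, | 0, 0, 0.02, -0, | 0, 0, 0.02, -0,

end [491.8 -39.   55.6] 8.3 max 0.02 10
```

View pics/u.png

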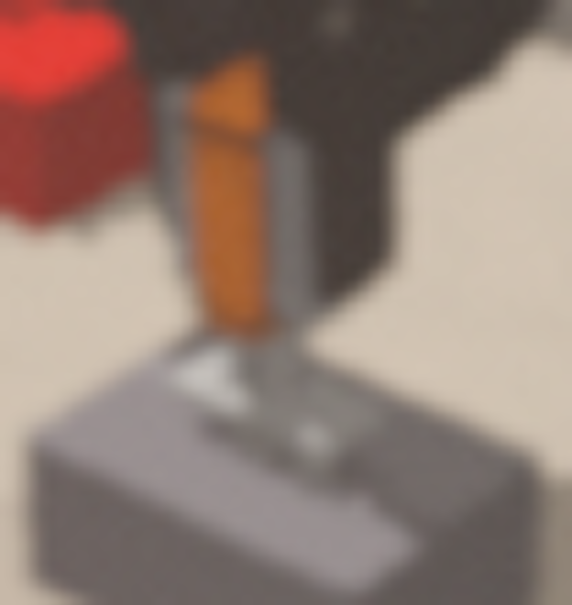

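Emit:
jog_arm(steps=[0,0,0.04,0,0,0,0.04,0,0,0,0.04,0,0,0,0.04,0,0,0,0.04,0,0,0,0.03,0,0,0,0.02,0,0,0,0.02,0,0,0,0,0,0,0,0,0])

```text
t: 38.65
eef_pos: [492.1, -39.1, 53.9]
ee_rot: [0.009, 0.654, 0.757, -0.017]
contact_force: [-0.6, -0.4, -0.4]
opening: 13.3
```

```bash
python3 plan.py
```

```text
t 38.65 pos [492.05 -39.06  53.86] jaw 8.33 tilt [-0.008  -0.0382] F [-0.64 -0.37 -0.43] M [ 0.032 -0.001 -0.007] open 13.3
```

Emit:
jog_arm(steps=[0,0,0,0,0,0,0,0,0,0,0,0,0,0,0,0,0,0,0,0,0,0,0,0,0,0,0,0,0,0,0,0,0,0,0,0,0,0,0,0], jaw=0.3)

```text
t: 39.9
eef_pos: [492.7, -39.1, 54.2]
ee_rot: [0.01, 0.654, 0.757, -0.017]
contact_force: [0.4, -0.9, 0.2]
opening: 60.0
```

```bash
python3 plan.py '[[492,-39,140,8.4,10]]'
python3 - <<'E'
from bench import camera
import cv2
s=camera("scene"); cv2.imwrite("pics/w.png",cv2.resize(s[160:280,260:420],None,fx=5,fy=5,interpolation=cv2.INTER_CUBIC))
E
```

```text
t 39.9 pos [492.65 -39.14  54.18] jaw 8.33 tilt [-0.0067 -0.0384] F [ 0.4  -0.94  0.25] M [ 0.07   0.006 -0.012] open 60.0
-0.01, -0.01, -0.34, -0, | -0.01, -0.01, -0.34, -0, | -0.01, -0.01, -0.34, -0, | -0.01, -0.01, -0.34, -0, | -0.01, -0.01, -0.34, -0, | -0.01, -0.01, -0.34, -0, | -0.01, -0.01, -0.34, -0, | -0.01, -0.01, -0.34, -0, | -0.01, -0.01, -0.34, -0, | -0.01, -0.01, -0.34, -0,

end [491.1 -38.7 139.2] 8.3 max 0.34 10
```

View pics/w.png

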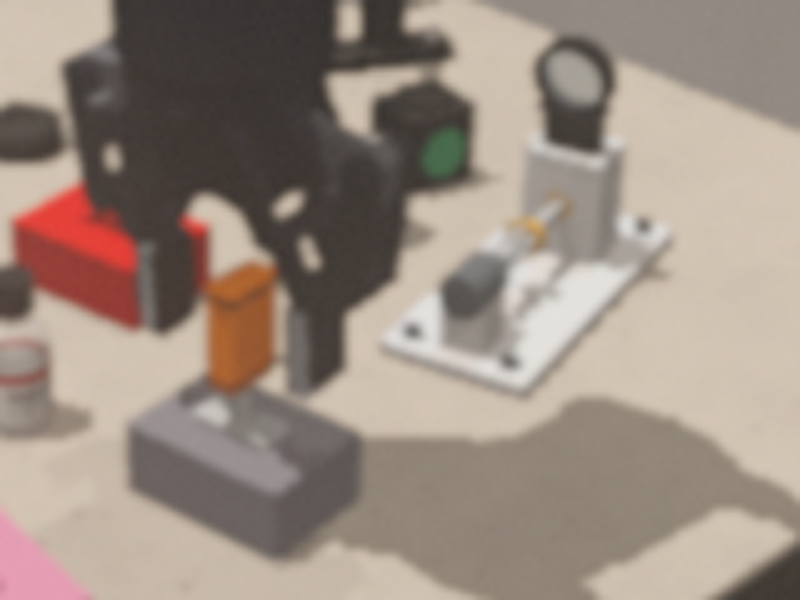

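The tool stands upright in its stand at (240,400) and the carrier stays raised. I'll retract vertically.

Emit:
jog_arm(steps=[0,0,-0.2,0,-0.01,0,-0.3,0,-0.01,0,-0.34,0,-0.01,0,-0.34,0,-0.01,0,-0.34,0,-0.01,0,-0.34,0,-0.01,0,-0.34,0,-0.01,0,-0.34,0,0,0,-0.3,0,0,0,-0.1,0])

```text
t: 41.2
eef_pos: [494.1, -38.0, 133.9]
ee_rot: [0.011, 0.654, 0.756, -0.016]
contact_force: [0.0, 0.7, 0.1]
opening: 59.4
```

```bash
python3 plan.py
python3 - <<'E'
from bench import camera
from h import *
s=camera("scene"); cv2.imwrite("pics/z_raw.png",s); cv2.imwrite("pics/z.png",cv2.resize(s[150:280,250:420],None,fx=4.5,fy=4.5,interpolation=cv2.INTER_CUBIC))
def blob(f,roi):
    s=cv2.imread(f);h=cv2.cvtColor(s,cv2.COLOR_BGR2HSV);m=cv2.inRange(h,(5,120,60),(22,255,255));x0,y0,x1,y1=roi
    k=np.zeros_like(m);k[y0:y1,x0:x1]=m[y0:y1,x0:x1];M=cv2.moments(k,True);return M['m10']/M['m00'],M['m01']/M['m00'],M['m00']
for f in("pics/scene0.png","pics/z_raw.png"): print(blob(f,(295,205,320,240)))
E
```

```text
t 41.2 pos [494.08 -38.03 133.93] jaw 8.33 tilt [-0.0048 -0.0385] F [0.01 0.68 0.07] M [-0.024 -0.013  0.003] open 59.4
(307.23655913978496, 224.45878136200716, 279.0)
(307.2202166064982, 224.45126353790613, 277.0)
```

View pics/z.png

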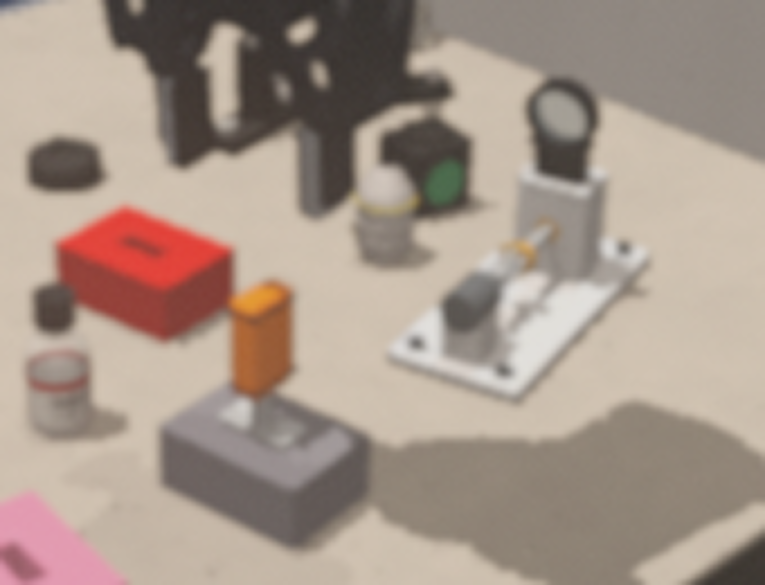

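The handle is back within 0.02 px of where it started. The carrier is up (ring at about (562,118)), and the objective, cube and bottle are in place.

```bash
python3 -c "
from bench import sign_off; print(sign_off())"
```

```text
the job is handed in; nothing more can be done
None
```

The job is done and handed in at about 41 s: the bar let go, the lens carrier popped up, and the tool is back upright in its grey stand.

**What I did:** I took the tool from its stand, straddled the bar with its prongs, and pressed the collar towards the housing in small steps. When the carrier popped I backed off, lifted clear and put the tool back.

**Last checks:**
- **Carrier:** in the last scene image it is raised, with the black tang showing above the cheeks.
- **Tool:** upright in the grey stand, with the handle's image centre within 0.02 px of where it started.
- **Other objects:** the objective, filter cube and bottle look undisturbed by eye. I did not measure them.
- **Gripper:** open and clear, with nothing but noise on the force reading.

**What disagreed or was not measured:**
- **Pressing force:** the highest sideways reading was about 5.5 N, taken only at the end of each move. That is below the roughly 8 N I expected at release. A short peak between readings, or a touch on the end stop, would not have shown.
- **Gripper tilt:** it drifted to about 2° during the job and I could not command it back. I allowed for it at the bar and at the stand.
- **Top view:** the arm hid the work area in the top camera, so the later checks rest on the scene camera alone.

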